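# Stock the bench shelf and the tape block

## Task

First swing the shelf's red end arm all the way out until it clicks home across the end of the shelf. Then stand every jar upright on the shelf in one neat row, each centred on a blue circle, starting at the circle next to the arm and leaving no empty circle between jars; and lay every small white tape roll flat in the dark block, one in each pocket. Leave the tally counter where it is.

Things in the scene. Friction and masses are not known exactly. Their poses are not given: they have to be found in the camera images.
- rack: low fixed bench shelf, wooden deck (x -45..55, y -150..150 mm, top 24 mm above the origin) with low edges: front lip 5 mm, back rail 14 mm above deck. Origin on the bench under the middle of the row of five blue circles (50 mm across, 52 mm pitch, at x = 0). z up, +y along the row to the end with the red arm, -x to the open front
- circle1 (a point): centre of circle 1 on the deck top; circle 1 is the one next to the red arm when it is out, circle 5 the farthest from it
- circle2 (a point): centre of circle 2 on the deck top, 52 mm from circle 1 (away from the arm end)
- circle3 (a point): centre of circle 3 on the deck top, 52 mm from circle 2 (away from the arm end)
- circle4 (a point): centre of circle 4 on the deck top, 52 mm from circle 3 (away from the arm end)
- circle5 (a point): centre of circle 5 on the deck top, 52 mm from circle 4 (away from the arm end)
- end_arm (a joint): red arm: bar 100 mm long, 8 thick, 8 to 38 mm above the deck, on a vertical hinge at the shelf's back corner. 0 = folded along the back rail; grows as it swings forward, clockwise from above, to 1.571, square across the row's end (hard stop). A spring pin rides over a ridge at about 1.3 and clicks in at 1.51. About 0.5 N at the post moves it, 2 to 4 N over the ridge
- post_grip (a point): point on the upright black round post (14 mm diameter) at the free end of the red arm, 90 mm from the hinge axis, 62 mm above the deck; the post stands free from 38 to 82 mm above the deck; pinch it here from above and lead it round
- end_hinge (a point): point on the red arm's hinge axis (vertical), at the same height as post_grip
- block: dark wooden block 72 x 220 x 24 mm, fixed, with three square pockets 48 x 48 mm, 10 mm deep, in a row at 68 mm pitch along its y axis. Origin: centre of its underside, on the bench; z up
- block_hole0 (a point): centre of pocket 0's mouth, on the block's top face (24 mm above the bench); the pocket's floor is 10 mm lower
- block_hole1 (a point): centre of pocket 1's mouth, on the block's top face (24 mm above the bench); the pocket's floor is 10 mm lower
- block_hole2 (a point): centre of pocket 2's mouth, on the block's top face (24 mm above the bench); the pocket's floor is 10 mm lower
- jar1: small amber jar with white screw lid and paper label, 54 mm high, body 46 mm diameter (lower 37 mm), lid 43 mm diameter (upper 16 mm), about 0.1 kg; all jars are alike. Origin: centre of its underside, z up through the lid. May be absent (None)
- jar2: small amber jar with white screw lid and paper label, 54 mm high, body 46 mm diameter (lower 37 mm), lid 43 mm diameter (upper 16 mm), about 0.1 kg; all jars are alike. Origin: centre of its underside, z up through the lid. May be absent (None)
- jar3: small amber jar with white screw lid and paper label, 54 mm high, body 46 mm diameter (lower 37 mm), lid 43 mm diameter (upper 16 mm), about 0.1 kg; all jars are alike. Origin: centre of its underside, z up through the lid. May be absent (None)
- jar4: small amber jar with white screw lid and paper label, 54 mm high, body 46 mm diameter (lower 37 mm), lid 43 mm diameter (upper 16 mm), about 0.1 kg; all jars are alike. Origin: centre of its underside, z up through the lid. May be absent (None)
- jar5: small amber jar with white screw lid and paper label, 54 mm high, body 46 mm diameter (lower 37 mm), lid 43 mm diameter (upper 16 mm), about 0.1 kg; all jars are alike. Origin: centre of its underside, z up through the lid. May be absent (None)
- roll1: small roll of white tape lying flat, 40 mm diameter, 19 mm high, 30 g; all alike. Origin: centre of its underside, z up. May be absent (None)
- roll2: small roll of white tape lying flat, 40 mm diameter, 19 mm high, 30 g; all alike. Origin: centre of its underside, z up. May be absent (None)
- roll3: small roll of white tape lying flat, 40 mm diameter, 19 mm high, 30 g; all alike. Origin: centre of its underside, z up. May be absent (None)
- clamp_jig: toggle clamp on a grey base plate 170 x 220 x 12 mm in the middle of the bench, fixed, not used here; its red handle stands up to 210 mm above the bench, so carry things past well above it. Origin: under the centre of the plate; its y axis spans the 170 mm
- tally: hand tally counter, 72 x 52 x 21 mm, a bystander lying on the bench; origin under its middle
There are look-alikes about, which are no part of the job. What is shaped like the roll2 but green is not meant. What is shaped like the jar5 but purple is not meant.

How it is judged:
By the outcome, as a careful person would: the job done as asked, in the order asked, and still so for the second after the job is handed in, with the robot touching nothing.
Of jar1, jar2, jar3, jar4, jar5 only 3 to 5 are there at a start; the rules pass over those that are not, and their reading is None.
Of roll1, roll2, roll3 only 2 to 3 are there at a start; the rules pass over those that are not, and their reading is None.
At some moment in a run one of jar1, jar2, jar3, jar4, jar5, roll1, roll2, roll3 may be knocked a few centimetres aside while the robot is not near it.
It also fails if it takes over 210 s, if anything falls off the work surface, if the arm or the gripper's body presses on something with over 40 N, if the wrist force passes 120 N, or if a joint passes its speed limit or range.

## Robot

A 6-joint arm with a two-finger parallel gripper is mounted at the origin on the work surface; the furniture and walls round the work are solid. World frame = base frame: x ahead of the robot, y to its left, z up, the work surface at z = 0. Lengths are in m, angles in rad, forces in N, time in s.
With the tool pointing down it reaches from about 0.225 to 0.875 m from the base axis. Payload 3.4 kg.
Tool frame: the origin (TCP) lies midway between the tips of the shut fingers; the grasp point (between the pads) lies 19 mm behind it (manip.grasp_offset is the distance from the TCP to the grasp point, in m); x points along the fingers, y is the direction in which the jaws open and shut, and the axes are right-handed (so a half turn about x gives the same grasp; the last joint's range is limited). The gripper opens to 85 mm and grips with 20 to 120 N. Pads are 22 mm wide; open, the fingers measure 114 mm over their backs; the gripper's body (76 mm by 85 mm) begins 54 mm behind the grasp point. The pads swing forward as they close: fully open they stand 13 mm farther back than shut.
Start: joints at [1.061, 0.276, 1.505, -0, 1.361, -0.121], TCP at [0.218, 0.532, 0.231] pointing down, gripper open.
Joint ranges: [-2.89, 2.89], [-0.75, 2.08], [0.22, 2.7], [-1.18, 4.32], [0.11, 2.71], [-2.7, 2.7]. Speed limits (rad/s): [2.57, 2.57, 3.14, 3.14, 3.14, 3.14].

## Interface

Orientations are given as a unit quaternion [w, x, y, z].
In Python, from rig import manip gives the robot as it stands.
- The arm moves only by the shell command python3 -m creep 'ROWS' [OPENING] [FORCE]. ROWS is a JSON object of lists of equal length, an entry for each row: "delta_pos": the shift along the tool's x, y, z in cm, a list of three; "dr": the turn, a rotation vector about the tool's x, y, z in rad, a list of three. In form: {"delta_pos": [[dx, dy, dz], ...], "dr": [[rx, ry, rz], ...]}. A call has 1 to 10 rows; each row is the pose to reach, as a shift and turn from the pose commanded when the call began, along the tool's axes at that moment; what a row does not reach only later rows make up. A row lasts 1/10 s, in which the tool goes at most 50 mm and 8.59 degrees, less where a joint would pass 70% of its speed; a pose out of reach is approached as far as the arm can. A call with a gripper value outside its range is refused whole. OPENING is the opening, from -1 (shut) to 1 (fully open), set as the call begins (- or left out, the last holds). The fingers move at their own pace and stop on an object; FORCE is the grip in N (left out, the last holds). Time passes only in rows, so rows that repeat a pose let the fingers close. It gives the time, the measured TCP pose, the force and the opening at its end, in the units of the state.
- manip.get_state(): the state, without advancing time (a new reading comes with each control period).
- manip.get_image(name): name is "side" or "top"; returns a dict with "pixels" (480x640x3 uint8, blue, green, red), "depth" (480x640 float32, m along the optical axis (not along the pixel's ray), 0 where there is no reading), "intrinsics" (3x3 intrinsics, pixels), "rvec" (rotation vector, rad) and "tvec" (3), from world to camera coordinates, as OpenCV has them. Camera axes: x right, y down, z forward; pixel columns grow to the right and rows downward; lengths in m; the calibration is good to about 2 mm. A picture is of the moment at which its call begins.
- manip.sign_off(): hands the job in, once; it reports no verdict.
The state is a dict: "clock": time; "qpos": joint angles; "qd": joint speeds; "effort": joint torques, N m; "position": TCP position; "ee_rot": TCP orientation; "contact_force": force on the tool from outside, world axes, zero at the start; "moment": the same for the moment, N m; "width": finger opening in m.
Only numpy, scipy, OpenCV 4.12 (cv2) and the standard library are available. Lean on these libraries where they do the work, as an engineer would, in place of code of your own. Each camera call takes 0.05 s, during which the arm holds its last target. There are 200 camera calls.

## Working session

There is one attempt and no reset: what is moved stays moved. The work goes in short steps, Python scripts to look and compute and a shell command to move; the robot and the scene stay as the last step left them, time stands still between calls to the robot, and variables do not carry over. Pictures are saved under pics/ and viewed, about 12 in all and at most 16, crops included, and the job is handed in when it is done.

```bash
ls; mkdir -p pics; cat > h.py <<'E'
import numpy as np, cv2
from rig import manip
def grab(n):
    d=manip.get_image(n); d['R']=cv2.Rodrigues(np.array(d['rvec'],float))[0]; d['t']=np.array(d['tvec'],float).ravel(); d['K']=np.array(d['intrinsics'],float); return d
def cloud(d):
    h,w=d['depth'].shape; v,u=np.mgrid[:h,:w]; z=d['depth']
    K=d['K']; p=np.stack([(u-K[0,2])/K[0,0]*z,(v-K[1,2])/K[1,1]*z,z],-1)
    P=(p-d['t'])@d['R']; P[z==0]=np.nan; return P
def ray(d,u,v,z):
    K=d['K']; r=d['R'].T@np.array([(u-K[0,2])/K[0,0],(v-K[1,2])/K[1,1],1]); c=-d['R'].T@d['t']
    return c+r*(z-c[2])/r[2]
def proj(d,P):
    q=d['R']@np.array(P)+d['t']; q=d['K']@q; return q[:2]/q[2]
E
python3 - <<'E'
from h import *
for n in('top','side'):
    d=grab(n); cv2.imwrite(f'pics/{n}0.png',d['pixels']); print(n,-d['R'].T@d['t'],d['K'][0,0]); np.save(f'pics/{n}0.npy',cloud(d))
print(manip.get_state())
E
```

```text
pics
top [0.36560023 0.0276357  1.25232781] 483.5082670854847
side [0.52859794 0.86777403 0.77850876] 547.7044361616895
{'clock': 0.1, 'qpos': array([ 1.06100724e+00,  2.76563645e-01,  1.50604536e+00,  2.32292020e-07,
        1.36070382e+00, -1.21000854e-01]), 'qd': array([-7.74037578e-05, -1.23181398e-03, -1.38504388e-03, -1.60056862e-03,
       -2.69571672e-04, -1.43592760e-03]), 'effort': array([ 2.12283179e-03, -4.17696834e+01, -2.46405351e+01, -2.16806793e-04,
        5.77975225e-03, -1.03966627e-05]), 'position': array([0.21772902, 0.5316556 , 0.23049256]), 'ee_rot': array([ 0.69359936,  0.13601512,  0.69397681, -0.13717142]), 'contact_force': array([-0.05744398, -0.2085588 ,  0.1846843 ]), 'moment': array([-0.0392643 ,  0.00922645,  0.02986958]), 'width': 0.08532986509723253}
```

View pics/top0.png

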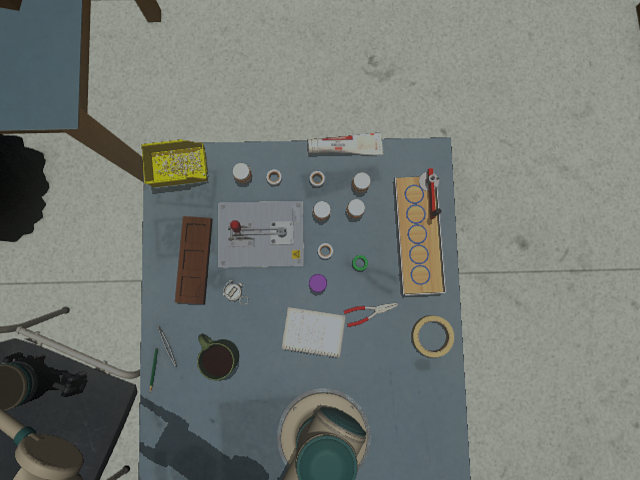

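View pics/side0.png

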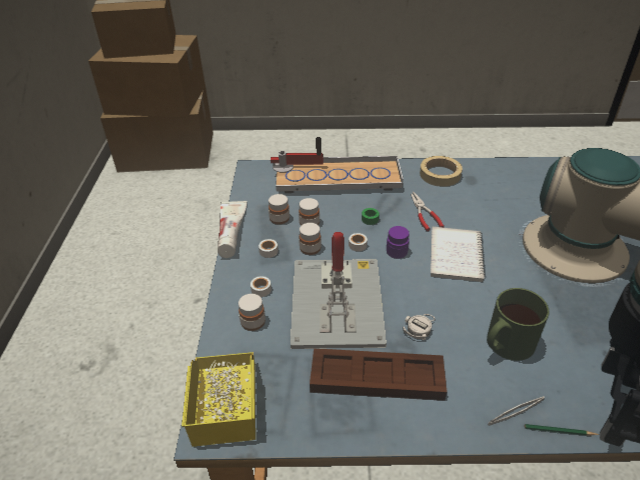

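Top view: four jars at about (241,172), (361,182), (321,210), (356,208), all upright. Rolls are at (274,177), (317,178), (325,251). The purple jar (318,283) and green ring (360,264) are decoys. The rack is at right with the arm folded at (432,195), hinge at its far end and post at about (436,212). The block is at (193,260). The side view agrees.

```bash
cat >> h.py <<'E'
def blobs(d,mask,zp,amin=20,amax=1e9):
    n,l,s,c=cv2.connectedComponentsWithStats(mask.astype(np.uint8)); out=[]
    for i in range(1,n):
        if amin<s[i,4]<amax: out.append((c[i].round(1),s[i,4],s[i,2:4],ray(d,*c[i],zp).round(4)))
    return out
def items(d):
    C=cloud(d); hsv=cv2.cvtColor(d['pixels'],cv2.COLOR_BGR2HSV); Z=C[...,2]
    white=(hsv[...,1]<60)&(hsv[...,2]>110)
    roi=(C[...,0]>.2)&(C[...,0]<.95)&(abs(C[...,1])<.5)
    J=blobs(d,white&roi&(Z>.045)&(Z<.065),.054,60)
    J2=blobs(d,white&roi&(Z>.068)&(Z<.088),.078,60)
    R=blobs(d,white&roi&(Z>.011)&(Z<.027),.019,40,400)
    return J,J2,R
E
python3 - <<'E'
from h import *
d=grab('top'); C=cloud(d); Z=C[...,2]; hsv=cv2.cvtColor(d['pixels'],cv2.COLOR_BGR2HSV)
print('bench',np.nanmedian(Z[300:330,240:270]), 'deck',np.nanmedian(Z[240:260,400:405]),'block',np.nanmedian(Z[220:300,180:184]),Z[260,193])
for L in items(d):
    print('--')
    for b in L: print(*b)
print('block'); m=(Z>.017)&(Z<.032); m[:, :165]=0; m[:,220:]=0; m[:205]=0;m[310:]=0
n,l,s,c=cv2.connectedComponentsWithStats(m.astype(np.uint8));i=1+s[1:,4].argmax()
cn=max(cv2.findContours((l==i).astype(np.uint8),0,1)[0],key=len); b=cv2.boxPoints(cv2.minAreaRect(cn))
for p in b: print(p,ray(d,*p,.024).round(4))
m=(Z<.018)&(Z>.005); m[:, :177]=0; m[:,212:]=0; m[:205]=0;m[310:]=0
for q in blobs(d,m,.014,100): print('pocket',*q)
print('rack'); m=(hsv[...,0]>105)&(hsv[...,0]<130)&(hsv[...,1]>90); m[:,:398]=0;m[:,432:]=0;m[:175]=0;m[300:]=0
cs,hh=cv2.findContours(m.astype(np.uint8),cv2.RETR_EXTERNAL,cv2.CHAIN_APPROX_NONE)
for c in cs:
    if len(c)>25:
        e=cv2.fitEllipse(c); print(np.round(e[0],1),np.round(e[1],1),ray(d,*e[0],.024).round(4))
m=(Z>.085)&(Z<.125); m[:,:415]=0;m[:,450:]=0;m[:160]=0;m[300:]=0
print('post'); 
for q in blobs(d,m,.106,2): print(*q)
m=((hsv[...,0]<8)|(hsv[...,0]>172))&(hsv[...,1]>150);m[:,:415]=0;m[:,450:]=0;m[:160]=0;m[300:]=0
for q in blobs(d,m,.062,10): print('red',*q)
im=cv2.resize(d['pixels'][160:230,390:460],None,fx=8,fy=8,interpolation=2); cv2.imwrite('pics/arm.png',im)
E
```

```text
bench -0.0006106378557871536 deck 0.023994772846726138 block 0.022031987763330485 0.016357349775681047
--
[240.3 170.6] 208 [17 16] [0.6642 0.1948 0.054 ]
[361.6 180. ] 216 [16 17] [ 0.6335 -0.1111  0.054 ]
[355.9 207. ] 223 [17 17] [ 0.5648 -0.0947  0.054 ]
[321.5 209. ] 220 [16 17] [ 0.5616 -0.0081  0.054 ]
--
--
[351.7 144.4] 263 [27 20] [ 0.7371 -0.0926  0.019 ]
[273.5 176.3] 78 [16 15] [0.6558 0.1136 0.019 ]
[316.7 178. ] 77 [15 15] [0.6492 0.0014 0.019 ]
[228.6 212.2] 122 [22 20] [0.564  0.2305 0.019 ]
[244.9 207.8] 44 [12 12] [0.5747 0.1885 0.019 ]
[324.8 250. ] 80 [15 16] [ 0.461 -0.015  0.019]
[295.9 261. ] 82 [19 14] [0.4343 0.0593 0.019 ]
[232.1 291.6] 190 [18 16] [0.3606 0.2221 0.019 ]
block
[174.08318 301.627  ] [0.3387 0.3672 0.024 ]
[182.36632 214.65393] [0.5593 0.3482 0.024 ]
[211.3416  217.41345] [0.5506 0.2739 0.024 ]
[203.05846 304.38654] [0.3302 0.2944 0.024 ]
pocket [195.1 232.7] 327 [21 20] [0.5131 0.3176 0.014 ]
pocket [192.6 259.2] 344 [20 20] [0.445  0.3237 0.014 ]
pocket [190.2 285.9] 342 [21 21] [0.3772 0.3294 0.014 ]
rack
[418.2 274.6] [14.5 17.5] [ 0.3931 -0.2499  0.024 ]
[421.7 274. ] [14.5 16.9] [ 0.3943 -0.259   0.024 ]
[419.8 253.3] [19.4 21.3] [ 0.4471 -0.2567  0.024 ]
[416.3 232.7] [19.4 20.8] [ 0.4999 -0.2502  0.024 ]
[422.7 233.8] [21.6 29.6] [ 0.4969 -0.2663  0.024 ]
[429.4 207.8] [26.4 40. ] [ 0.5638 -0.2868  0.024 ]
[414.6 193.7] [18.1 19.5] [ 0.6013 -0.2505  0.024 ]
post
[437.1 210.9] 38 [7 7] [ 0.5425 -0.2839  0.106 ]
red [430.3 171.4] 23 [4 7] [ 0.6501 -0.2841  0.062 ]
red [432.7 196.7] 76 [ 4 28] [ 0.5854 -0.2867  0.062 ]
```

View pics/arm.png

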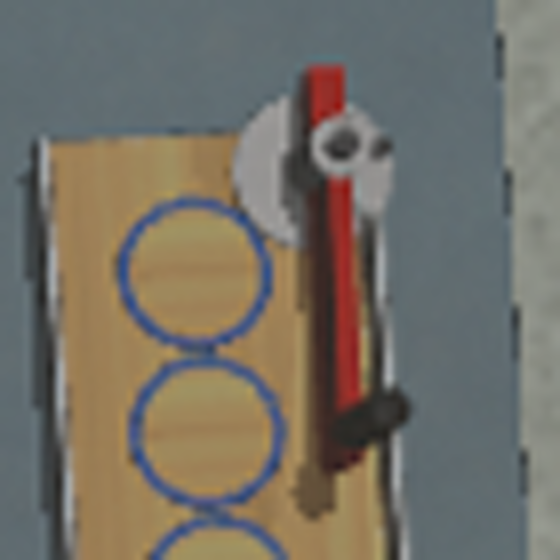

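```bash
python3 - <<'E'
from h import *
d=grab('top'); hsv=cv2.cvtColor(d['pixels'],cv2.COLOR_BGR2HSV); im=d['pixels'].astype(int)
# BEV at z=.024, 0.5mm/px
x0,y0=.70,-.18; s=.0005; H,W=800,320   # row->x decreasing, col->y decreasing
src=np.array([proj(d,[x0-r*s,y0-c*s,.024]) for r,c in((0,0),(0,W),(H,W),(H,0))],np.float32)
M=cv2.getPerspectiveTransform(src,np.array([(0,0),(W,0),(W,H),(0,H)],np.float32))
b=cv2.warpPerspective(d['pixels'],M,(W,H),flags=2); cv2.imwrite('pics/bev.png',b)
bl=((b[...,0].astype(int)-b[...,2])>35).astype(np.uint8)*255; bl[:, :60]=0
cs,hi=cv2.findContours(bl,cv2.RETR_CCOMP,cv2.CHAIN_APPROX_NONE)
for c,h in zip(cs,hi[0]):
    (u,v),r=cv2.minEnclosingCircle(c)
    if h[3]>=0 and 35<r<60: 
        x,y,w,hh=cv2.boundingRect(c); print('inner circle',x0-(y+hh/2)*s,y0-(x+w/2)*s,w*s,hh*s)
print('hinge',[ray(d,432.7,178.1,z).round(4) for z in(.062,.07,.09)])
C=cloud(d); print('hinge z',np.nanmax(C[174:182,428:437,2]), C[178,433])
print('ee img',manip.get_state()['clock'])
E
```

```text
hinge [array([ 0.6329, -0.2891,  0.062 ]), array([ 0.6311, -0.287 ,  0.07  ]), array([ 0.6266, -0.2817,  0.09  ])]
hinge z 0.07213406472911214 [ 0.63160274 -0.28813394  0.06868094]
ee img 0.2
```

View pics/bev.png

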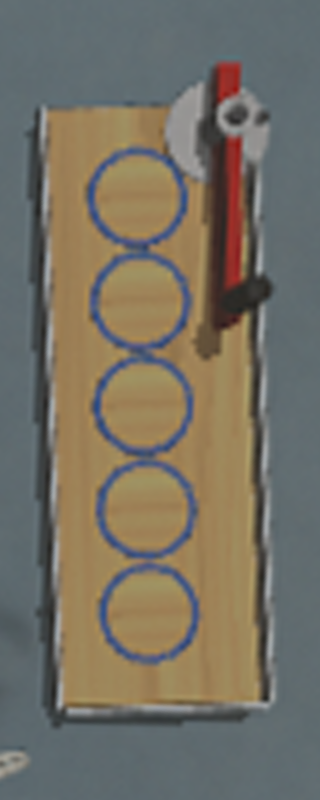

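```bash
cat >> h.py <<'E'
from scipy.spatial.transform import Rotation as Ro
def go(x,y,z,ang=None,ref=None):
    """print shift (tool axes, cm) and dr to reach TCP x,y,z with jaw axis at ang (world, deg, mod 180)"""
    s=manip.get_state(); q=s['ee_rot']; R=Ro.from_quat([q[1],q[2],q[3],q[0]]) ; M=R.as_matrix()
    cur=np.degrees(np.arctan2(M[1,1],M[0,1]))
    if ang is None: ang=cur
    a=cur+((ang-cur+90)%180-90); a=np.radians(a)
    ty=np.array([np.cos(a),np.sin(a),0]); tx=np.array([0,0,-1.]); T=np.column_stack([tx,ty,np.cross(tx,ty)])
    dr=Ro.from_matrix(M.T@T).as_rotvec(); dp=M.T@(np.array([x,y,z])-s['position'])*100
    print('t',round(s['clock'],1),'dpos cm',dp.round(2),'dr',dr.round(3),'jaw',round(cur,1),'->',round(np.degrees(a),1),'q6',s['qpos'][5].round(2),'rows',int(np.ceil(max(np.linalg.norm(dp)/5,np.linalg.norm(dr)/.15))))
C3=np.array([.4975,-.2515]); RY=np.array([.9996,.0288]); RX=np.array([.0288,-.9996])
def rk(x,y): return C3+x*RX+y*RY
E
python3 - <<'E'
from h import *
d=grab('top'); C=cloud(d)[195:225,425:450].reshape(-1,3)
for z in(.085,.095,.1,.103):
    p=C[(C[:,2]>z)&(C[:,2]<.12)]; print(z,len(p),p.mean(0).round(4),p.min(0).round(4),p.max(0).round(4))
h=np.array([.6315,-.2875])
print('hinge rack',((h-C3)@RX,(h-C3)@RY))
go(.543,-.286,.3,-88.35)
E
```

```text
0.085 37 [ 0.5431 -0.2849  0.1006] [ 0.537  -0.2921  0.0874] [ 0.5504 -0.2801  0.1082]
0.095 29 [ 0.5435 -0.2856  0.1032] [ 0.538  -0.2921  0.0955] [ 0.5504 -0.2804  0.1082]
0.1 25 [ 0.5439 -0.2861  0.1042] [ 0.538  -0.2921  0.1   ] [ 0.5504 -0.2804  0.1082]
0.103 18 [ 0.5443 -0.2859  0.1053] [ 0.5395 -0.2917  0.1031] [ 0.5496 -0.2812  0.1082]
hinge rack (np.float64(0.03984479999999998), np.float64(0.13290959999999996))
t 0.2 dpos cm [ -6.87 -63.37  61.09] dr [-0.418 -0.     0.001] jaw 67.7 -> 91.6 q6 -0.12 rows 18
```

```bash
python3 -m creep '{"delta_pos":[[-6.9,-63.4,61.1],[-6.9,-63.4,61.1],[-6.9,-63.4,61.1],[-6.9,-63.4,61.1],[-6.9,-63.4,61.1],[-6.9,-63.4,61.1],[-6.9,-63.4,61.1],[-6.9,-63.4,61.1],[-6.9,-63.4,61.1],[-6.9,-63.4,61.1]],"dr":[[-0.418,0,0],[-0.418,0,0],[-0.418,0,0],[-0.418,0,0],[-0.418,0,0],[-0.418,0,0],[-0.418,0,0],[-0.418,0,0],[-0.418,0,0],[-0.418,0,0]]}' 0.2 40
python3 -c "
from h import *
go(.5435,-.2865,.22,-88.35)"
```

```text
clock: 1.25
position: [0.4013, 0.0695, 0.2706]
ee_rot: [0.707, -0.01, 0.707, 0.01]
contact_force: [1.8, 0.2, -0.8]
width: 0.0516
t 1.2 dpos cm [  5.06 -36.    13.17] dr [ 0.     0.001 -0.   ] jaw 91.7 -> 91.6 q6 -1.6 rows 8
```

```bash
python3 -m creep '{"delta_pos":[[5.1,-36,13.2],[5.1,-36,13.2],[5.1,-36,13.2],[5.1,-36,13.2],[5.1,-36,13.2],[5.1,-36,13.2],[5.1,-36,13.2],[5.1,-36,13.2],[5.1,-36,13.2],[5.1,-36,13.2]],"dr":[[0,0,0],[0,0,0],[0,0,0],[0,0,0],[0,0,0],[0,0,0],[0,0,0],[0,0,0],[0,0,0],[0,0,0]]}'
python3 -c "
from h import *
go(.5435,-.2865,.07,-88.35)"
```

```text
clock: 2.25
position: [0.5432, -0.2848, 0.2182]
ee_rot: [0.706, -0.009, 0.708, 0.01]
contact_force: [0.4, 0.1, 0.6]
width: 0.0515
t 2.2 dpos cm [14.82 -0.2   0.05] dr [-0.001 -0.002 -0.002] jaw 91.6 -> 91.6 q6 -2.2 rows 3
```

```bash
python3 -m creep '{"delta_pos":[[5,-0.1,0],[10,-0.2,0],[14.8,-0.2,0],[14.8,-0.2,0],[14.8,-0.2,0]],"dr":[[0,0,0],[0,0,0],[0,0,0],[0,0,0],[0,0,0]]}'
python3 -m creep '{"delta_pos":[[0,0,0],[0,0,0],[0,0,0],[0,0,0],[0,0,0],[0,0,0]],"dr":[[0,0,0],[0,0,0],[0,0,0],[0,0,0],[0,0,0],[0,0,0]]}' -1 25
python3 - <<'E'
from h import *
s=manip.get_state(); print(s['position'],s['contact_force'],s['width'])
p=s['position'][:2]; h=rk(.040,.133); print('hinge',h,'r',np.linalg.norm(p-h))
for a in np.radians([0,15,30,45,60,70,75,80,85,90,92]):
    t=rk(.040-.09*np.sin(a),.133-.09*np.cos(a)); dd=(t-p)*100
    print(np.degrees(a).round(),'tool y',(-(dd@RX)).round(2),'z',(dd@RY).round(2))
d=grab('side'); cv2.imwrite('pics/s1.png',cv2.resize(d['pixels'][80:230,200:420],None,fx=3,fy=3))
E
```

```text
clock: 2.75
position: [0.5436, -0.2854, 0.072]
ee_rot: [0.707, -0.01, 0.707, 0.011]
contact_force: [0.2, -0.4, 0.4]
width: 0.0516
clock: 3.35
position: [0.5451, -0.2874, 0.0739]
ee_rot: [0.709, -0.011, 0.706, 0.009]
contact_force: [-0.7, 1.1, 7.1]
width: 0.0134
[ 0.54508421 -0.28737863  0.07393003] [-0.73440745  1.08564881  7.0521331 ] 0.013438847241591383
hinge [ 0.6315988 -0.2876536] r 0.08651502582295768
0.0 tool y -0.28 z -0.35
15.0 tool y 2.05 z -0.05
30.0 tool y 4.22 z 0.85
45.0 tool y 6.09 z 2.28
60.0 tool y 7.52 z 4.15
70.0 tool y 8.18 z 5.57
75.0 tool y 8.42 z 6.32
80.0 tool y 8.59 z 7.08
85.0 tool y 8.69 z 7.86
90.0 tool y 8.72 z 8.65
92.0 tool y 8.72 z 8.96
```

View pics/s1.png

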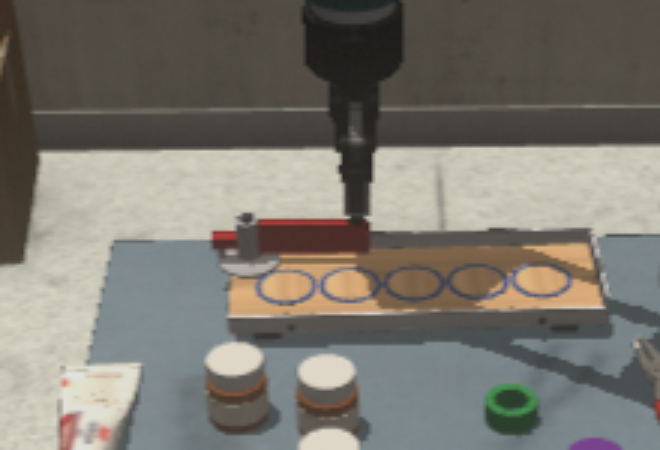

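```bash
python3 -m creep '{"delta_pos":[[-0.2,0,0],[-0.3,1,-0.15],[-0.3,2.05,-0.05],[-0.3,3.1,0.35],[-0.3,4.25,0.85],[-0.3,5.2,1.5],[-0.3,6.1,2.3],[-0.3,6.8,3.2],[-0.3,7.55,4.15],[-0.3,7.55,4.15]],"dr":[[0,0,0],[0,0,0],[0,0,0],[0,0,0],[0,0,0],[0,0,0],[0,0,0],[0,0,0],[0,0,0],[0,0,0]]}' -1 40
python3 - <<'E'
from h import *
s=manip.get_state(); p=s['position'][:2]; print(s['position'],s['contact_force'],s['width']);h=rk(.040,.133)
print((p-C3)@RX,(p-C3)@RY,np.linalg.norm(p-h))
E
```

```text
clock: 4.4
position: [0.5836, -0.2098, 0.0742]
ee_rot: [0.707, -0.011, 0.707, 0.01]
contact_force: [-2.0, -4.2, -0.8]
width: 0.0126
[ 0.58356416 -0.20980935  0.07417152] [-2.03458603 -4.24215902 -0.75709072] 0.012581039793401623
-0.03919532462994202 0.08723042619909126 0.09147159989372554
```

```bash
python3 -m creep '{"delta_pos":[[0,0.25,0.7],[0,0.5,1.4],[0,0.75,2.15],[0,0.95,2.9],[0,1.05,3.7],[0,1.05,4.5],[0,1.05,4.9],[0,1.05,5.1],[0,1.05,5.1]],"dr":[[0,0,0],[0,0,0],[0,0,0],[0,0,0],[0,0,0],[0,0,0],[0,0,0],[0,0,0],[0,0,0]]}' -1 40
python3 - <<'E'
from h import *
s=manip.get_state(); p=s['position'][:2]; print(s['position'],s['contact_force'],s['width']);h=rk(.040,.133)
print((p-C3)@RX,(p-C3)@RY,np.linalg.norm(p-h))
d=grab('top'); C=cloud(d); 
cv2.imwrite('pics/t2.png',cv2.resize(d['pixels'][160:230,390:460],None,fx=7,fy=7,interpolation=2))
E
```

```text
clock: 5.3
position: [0.6294, -0.1979, 0.0741]
ee_rot: [0.704, -0.011, 0.71, 0.011]
contact_force: [-11.0, -4.2, 5.3]
width: 0.0128
[ 0.62939274 -0.19787215  0.07409158] [-10.98091832  -4.23426909   5.25210939] 0.012790818472050854
-0.0498078857771756 0.13338446506784563 0.08980854678137269
```

```bash
python3 -m creep '{"delta_pos":[[0,0,-0.3],[0,0,-0.4],[0,0,-0.4],[-2,0,-0.4],[-6,0,-0.4],[-11,0,-0.4],[-16,0,-1],[-16,3,-6],[-16,7,-11],[-16,10,-16]],"dr":[[0,0,0],[0,0,0],[0,0,0],[0,0,0],[0,0,0],[0,0,0],[0,0,0],[0,0,0],[0,0,0],[0,0,0]]}' 0.3 40
python3 - <<'E'
from h import *
for n in('top','side'):
    d=grab(n)
    if n=='top':
        C=cloud(d)
        p=C[150:230,380:470].reshape(-1,3); p=p[(p[:,2]>.1)&(p[:,2]<.115)&(p[:,0]>.58)]; m=p.mean(0); print(len(p),m,((m[:2]-C3)@RX,(m[:2]-C3)@RY))
        a=cv2.resize(d['pixels'][150:240,380:470],(400,400),interpolation=2)
    else: b=cv2.resize(d['pixels'][130:230,240:340],(400,400),interpolation=2)
cv2.imwrite('pics/t3.png',np.hstack([a,b]))
E
```

```text
clock: 6.35
position: [0.4964, -0.117, 0.2347]
ee_rot: [0.708, -0.01, 0.706, 0.011]
contact_force: [-0.7, -0.5, 1.2]
width: 0.0557
0 [nan nan nan] (np.float64(nan), np.float64(nan))<stdin>:6: RuntimeWarning: Mean of empty slice.
  ret = um.true_divide(
```

View pics/t3.png

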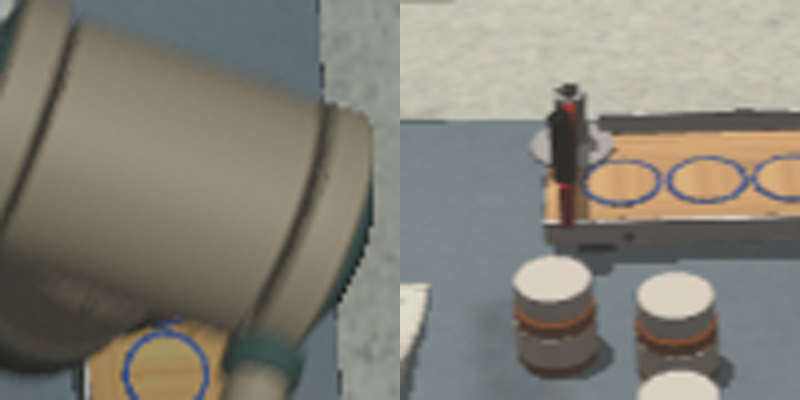

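```bash
python3 -c "
from h import *
go(.6335,-.111,.10,91.65)
go(.6335,-.111,.012,91.65)"
```

```text
t 6.5 dpos cm [13.29 -0.23 14.42] dr [ 0.002 -0.006 -0.004] jaw 91.8 -> 91.6 q6 -1.97 rows 4
t 6.5 dpos cm [22.09 -0.27 14.48] dr [ 0.002 -0.006 -0.004] jaw 91.8 -> 91.6 q6 -1.97 rows 6
```

```bash
python3 -m creep '{"delta_pos":[[3,-0.2,5],[6,-0.2,9.5],[9,-0.2,13],[13,-0.2,14.5],[18,-0.3,14.5],[22.1,-0.3,14.5],[22.1,-0.3,14.5],[22.1,-0.3,14.5]],"dr":[[0,-0.006,-0.004],[0,-0.006,-0.004],[0,-0.006,-0.004],[0,-0.006,-0.004],[0,-0.006,-0.004],[0,-0.006,-0.004],[0,-0.006,-0.004],[0,-0.006,-0.004]]}' 0.55 35
python3 -m creep '{"delta_pos":[[0,0,0],[0,0,0],[0,0,0],[0,0,0],[0,0,0]],"dr":[[0,0,0],[0,0,0],[0,0,0],[0,0,0],[0,0,0]]}' -1 30
python3 -c "
from h import *
print(manip.get_state()['contact_force'])
x,y=rk(0,.104);print(x,y)
go(.6335,-.111,.10,91.65)
go(x,y,.10,91.65)
go(x,y,.037,91.65)"
```

```text
clock: 7.25
position: [0.6426, -0.117, 0.0131]
ee_rot: [0.709, -0.012, 0.705, 0.009]
contact_force: [0.7, -0.2, 1.0]
width: 0.0663
clock: 7.75
position: [0.6444, -0.1176, 0.0167]
ee_rot: [0.712, -0.012, 0.702, 0.008]
contact_force: [0.1, 1.5, 7.7]
width: 0.0446
[0.07475995 1.54145331 7.74537758]
0.6014584000000001 -0.2485048
t 7.8 dpos cm [-8.35  0.64 -0.96] dr [0.    0.013 0.006] jaw 91.7 -> 91.6 q6 -1.88 rows 2
t 7.8 dpos cm [ -8.32 -13.01  -4.57] dr [0.    0.013 0.006] jaw 91.7 -> 91.6 q6 -1.88 rows 4
t 7.8 dpos cm [ -2.02 -12.97  -4.65] dr [0.    0.013 0.006] jaw 91.7 -> 91.6 q6 -1.88 rows 3
```

```bash
python3 -m creep '{"delta_pos":[[0,0,0],[0,0,0],[0,0,0],[0,0,0],[0,0.05,-0.9],[0,0.05,-0.95],[0,0.05,-0.95]],"dr":[[0,0,0],[0,0,0],[0,0,0],[0,0,0],[0,0,0],[0,0,0],[0,0,0]]}' 0.4 30
python3 -m creep '{"delta_pos":[[0,0,0],[0,0,0],[0,0,0],[0,0,0],[0,0,0]],"dr":[[0,0,0],[0,0,0],[0,0,0],[0,0,0],[0,0,0]]}' -1 30
python3 -m creep '{"delta_pos":[[-3,0,0],[-6,0,0],[-8.5,0,0],[-8.5,0,0],[-8.5,0,0]],"dr":[[0,0,0],[0,0,0],[0,0,0],[0,0,0],[0,0,0]]}'
python3 - <<'E'
from h import *
x,y=rk(0,.104)
go(x,y,.12,91.65)
go(x,y,.037,91.65)
d=grab('side'); P=manip.get_state()['position']; print(P)
C=cloud(d); hsv=cv2.cvtColor(d['pixels'],cv2.COLOR_BGR2HSV)
cv2.imwrite('pics/j1.png',cv2.resize(d['pixels'][100:280,200:400],None,fx=3,fy=3,interpolation=2))
E
```

```text
clock: 8.45
position: [0.6317, -0.1169, 0.013]
ee_rot: [0.709, -0.012, 0.705, 0.009]
contact_force: [0.1, 0.5, -0.0]
width: 0.0602
clock: 8.95
position: [0.6326, -0.1171, 0.0134]
ee_rot: [0.709, -0.012, 0.705, 0.009]
contact_force: [-0.4, -0.4, 2.7]
width: 0.0451
clock: 9.45
position: [0.6315, -0.1165, 0.0977]
ee_rot: [0.709, -0.012, 0.705, 0.009]
contact_force: [-0.7, 1.0, -1.0]
width: 0.0449
t 9.4 dpos cm [ -2.2  -13.12  -3.38] dr [0.    0.006 0.004] jaw 91.7 -> 91.6 q6 -1.89 rows 3
t 9.4 dpos cm [  6.1  -13.09  -3.43] dr [0.    0.006 0.004] jaw 91.7 -> 91.6 q6 -1.89 rows 3
[ 0.63076337 -0.11625273  0.09674061]
```

View pics/j1.png

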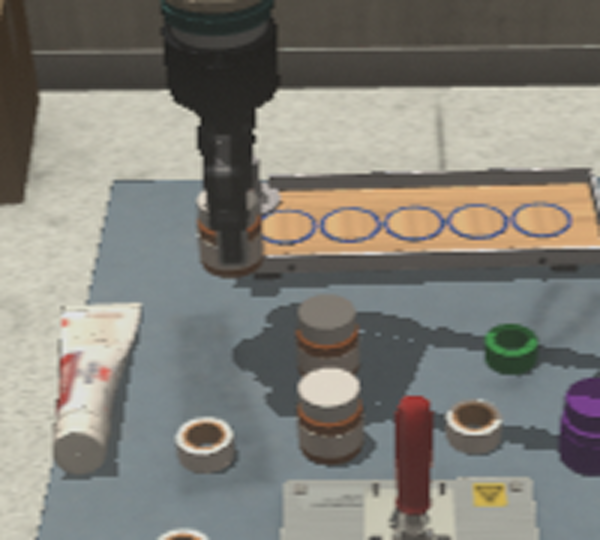

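```bash
python3 -m creep '{"delta_pos":[[-4,0,0],[-7,-2,-2],[-7,-6,-3.5],[-7,-10,-3.5],[-7,-13.1,-3.5],[-7,-13.1,-3.5],[-4,-13.1,-3.5],[-1,-13.1,-3.5],[-1,-13.1,-3.5],[-1,-13.1,-3.5]],"dr":[[0,0.006,0.004],[0,0.006,0.004],[0,0.006,0.004],[0,0.006,0.004],[0,0.006,0.004],[0,0.006,0.004],[0,0.006,0.004],[0,0.006,0.004],[0,0.006,0.004],[0,0.006,0.004]]}'
python3 -c "
from h import *
x,y=rk(0,.103)
go(x,y,.039,91.65);print(manip.get_state()['contact_force'])"
```

```text
clock: 10.5
position: [0.5998, -0.2475, 0.107]
ee_rot: [0.706, -0.01, 0.708, 0.011]
contact_force: [0.4, -0.0, -0.8]
width: 0.0452
t 10.5 dpos cm [ 6.8  -0.12  0.08] dr [ 0.001 -0.003 -0.002] jaw 91.7 -> 91.6 q6 -2.1 rows 2
[ 0.40156431 -0.04762716 -0.75523255]
```

```bash
python3 -m creep '{"delta_pos":[[2,-0.1,0.05],[4,-0.1,0.05],[5.5,-0.1,0.05],[6.2,-0.1,0.05],[6.8,-0.1,0.05],[6.8,-0.1,0.05],[6.8,-0.1,0.05]],"dr":[[0,-0.003,-0.002],[0,-0.003,-0.002],[0,-0.003,-0.002],[0,-0.003,-0.002],[0,-0.003,-0.002],[0,-0.003,-0.002],[0,-0.003,-0.002]]}'
python3 -c "
from h import *
x,y=rk(0,.103)
go(x,y,.039,91.65)"
```

```text
clock: 11.2
position: [0.6018, -0.2498, 0.0413]
ee_rot: [0.709, -0.011, 0.705, 0.009]
contact_force: [-0.1, 0.5, -1.0]
width: 0.0453
t 11.2 dpos cm [ 0.23  0.13 -0.13] dr [0.001 0.004 0.003] jaw 91.7 -> 91.6 q6 -2.1 rows 1
```

```bash
python3 -m creep '{"delta_pos":[[0.2,0.1,-0.1],[0.4,0.1,-0.1],[0.4,0.1,-0.1],[0.4,0.1,-0.1]],"dr":[[0,0,0],[0,0,0],[0,0,0],[0,0,0]]}'
python3 -m creep '{"delta_pos":[[0,0,0],[0,0,0],[0,0,0],[-3,0,0],[-7,0,0],[-12,0,0],[-16,2,0],[-16,6,0],[-16,10,-2],[-16,10,-2]],"dr":[[0,0,0],[0,0,0],[0,0,0],[0,0,0],[0,0,0],[0,0,0],[0,0,0],[0,0,0],[0,0,0],[0,0,0]]}' 0.45
python3 -c "
from h import *
for z in (.15,.013): go(.565,-.095,z,91.65)"
```

```text
clock: 11.6
position: [0.6003, -0.2486, 0.0374]
ee_rot: [0.708, -0.011, 0.706, 0.01]
contact_force: [-2.4, 1.2, 5.7]
width: 0.0448
clock: 12.6
position: [0.5735, -0.1439, 0.1962]
ee_rot: [0.707, -0.011, 0.707, 0.012]
contact_force: [-0.1, -0.2, 0.1]
width: 0.0615
t 12.6 dpos cm [ 4.63  4.91 -0.68] dr [ 0.004 -0.    -0.002] jaw 91.9 -> 91.6 q6 -1.97 rows 2
t 12.6 dpos cm [18.33  4.88 -0.68] dr [ 0.004 -0.    -0.002] jaw 91.9 -> 91.6 q6 -1.97 rows 4
```

```bash
python3 -m creep '{"delta_pos":[[2,2.5,-0.5],[5,4.9,-0.7],[8,4.9,-0.7],[8,4.9,-0.7],[8,4.9,-0.7]],"dr":[[0,0,0],[0,0,0],[0,0,0],[0,0,0],[0,0,0]]}' 0.45
python3 -c "
from h import *
d=grab('side'); cv2.imwrite('pics/j2.png',cv2.resize(d['pixels'][100:280,200:400],None,fx=3,fy=3,interpolation=2))
for z in (.013,): go(.565,-.095,z,91.65)"
```

```text
clock: 13.1
position: [0.5688, -0.1008, 0.116]
ee_rot: [0.708, -0.011, 0.706, 0.01]
contact_force: [0.1, 0.3, -0.1]
width: 0.0618
t 13.2 dpos cm [10.39  0.66 -0.5 ] dr [-0.     0.005  0.003] jaw 91.6 -> 91.6 q6 -1.89 rows 3
```

View pics/j2.png

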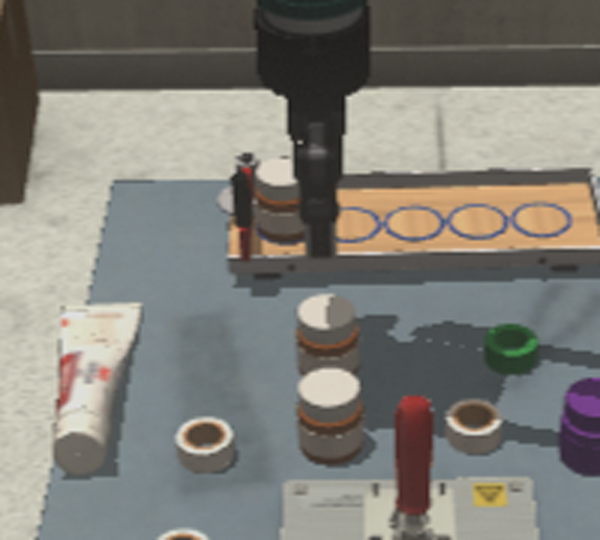

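Jar 1 stands on circle 1 beside the arm. Next, the second jar.

```bash
python3 -m creep '{"delta_pos":[[4,0.6,-0.5],[8,0.6,-0.5],[10.4,0.6,-0.5],[10.4,0.6,-0.5],[10.4,0.6,-0.5]],"dr":[[0,0.003,0],[0,0.003,0],[0,0.003,0],[0,0.003,0],[0,0.003,0]]}'
python3 -m creep '{"delta_pos":[[0,0,0],[0,0,0],[0,0,0],[0,0,0],[0,0,0]],"dr":[[0,0,0],[0,0,0],[0,0,0],[0,0,0],[0,0,0]]}' -1 30
python3 -m creep '{"delta_pos":[[-4,0,0],[-9,0,0],[-13,0,0],[-13,0,0],[-13,0,0]],"dr":[[0,0,0],[0,0,0],[0,0,0],[0,0,0],[0,0,0]]}'
python3 -c "
from h import *
x,y=rk(0,.0515)
for z in (.12,.039): go(x,y,z,91.65)"
```

```text
clock: 13.65
position: [0.5653, -0.0956, 0.0134]
ee_rot: [0.708, -0.011, 0.706, 0.009]
contact_force: [0.7, 0.6, -0.5]
width: 0.0617
clock: 14.15
position: [0.5659, -0.0954, 0.0145]
ee_rot: [0.709, -0.012, 0.705, 0.009]
contact_force: [0.9, 0.5, 6.9]
width: 0.0452
clock: 14.65
position: [0.5641, -0.0945, 0.1437]
ee_rot: [0.708, -0.011, 0.706, 0.009]
contact_force: [-0.9, 0.2, -2.1]
width: 0.045
t 14.7 dpos cm [  2.41 -15.5   -1.97] dr [0.001 0.003 0.003] jaw 91.7 -> 91.6 q6 -1.89 rows 4
t 14.7 dpos cm [ 10.51 -15.47  -2.  ] dr [0.001 0.003 0.003] jaw 91.7 -> 91.6 q6 -1.89 rows 4
```

```bash
python3 -m creep '{"delta_pos":[[0,-4,-1],[0,-8,-2],[0,-12,-2],[0,-15.5,-2],[1,-15.5,-2],[4,-15.5,-2],[5,-15.5,-2],[5,-15.5,-2],[5,-15.5,-2]],"dr":[[0,0.003,0.003],[0,0.003,0.003],[0,0.003,0.003],[0,0.003,0.003],[0,0.003,0.003],[0,0.003,0.003],[0,0.003,0.003],[0,0.003,0.003],[0,0.003,0.003]]}'
python3 -c "
from h import *
x,y=rk(0,.0515)
for z in (.038,): go(x,y,z,91.65)"
```

```text
clock: 15.55
position: [0.5481, -0.2493, 0.092]
ee_rot: [0.706, -0.01, 0.708, 0.011]
contact_force: [0.2, 0.4, -1.2]
width: 0.0448
t 15.6 dpos cm [ 5.4  -0.08  0.1 ] dr [ 0.001 -0.004 -0.002] jaw 91.7 -> 91.6 q6 -2.14 rows 2
```

```bash
python3 -m creep '{"delta_pos":[[2,-0.05,0.05],[4,-0.05,0],[4.8,-0.05,0],[5.4,-0.05,0],[5.4,-0.05,0],[5.4,-0.05,0]],"dr":[[0,0,0],[0,0,0],[0,0,0],[0,0,0],[0,0,0],[0,0,0]]}'
python3 -m creep '{"delta_pos":[[0,0,0],[0,0,0],[0,0,0]],"dr":[[0,0,0],[0,0,0],[0,0,0]]}' 0.45
python3 -m creep '{"delta_pos":[[-3,0,0],[-7,0,0],[-12,1,0],[-12,6,0],[-12,11,0.5],[-12,16,1],[-12,21,1.95],[-12,24,1.95],[-12,24,1.95],[-12,24,1.95]],"dr":[[0,0,0],[0,0,0],[0,0,0],[0,0,0],[0,0,0],[0,0,0],[0,0,0],[0,0,0],[0,0,0],[0,0,0]]}'
python3 -c "
from h import *
d=grab('top')
for L in items(d): print([b[3] for b in L])
go(.5616,-.0081,.013,91.65)"
```

```text
clock: 16.15
position: [0.5488, -0.2508, 0.0392]
ee_rot: [0.707, -0.01, 0.707, 0.01]
contact_force: [0.1, 0.0, -1.1]
width: 0.0447
clock: 16.45
position: [0.5483, -0.2506, 0.0387]
ee_rot: [0.706, -0.01, 0.708, 0.011]
contact_force: [-0.6, -0.6, -0.1]
width: 0.0616
clock: 17.45
position: [0.5609, -0.0097, 0.1587]
ee_rot: [0.706, -0.011, 0.708, 0.011]
contact_force: [-0.6, -1.1, -0.4]
width: 0.0622
[array([0.6642, 0.1949, 0.054 ]), array([ 0.5555, -0.0065,  0.054 ])]
[array([ 0.6015, -0.2476,  0.078 ]), array([ 0.548 , -0.2499,  0.078 ]), array([0.5032, 0.1404, 0.078 ])]
[array([0.6554, 0.1138, 0.019 ]), array([0.571 , 0.1229, 0.019 ]), array([0.5335, 0.0494, 0.019 ]), array([0.4992, 0.0481, 0.019 ]), array([0.3606, 0.2219, 0.019 ])]
t 17.5 dpos cm [14.56  0.25  0.11] dr [ 0.001 -0.003 -0.   ] jaw 91.7 -> 91.6 q6 -1.74 rows 3
```

```bash
python3 -m creep '{"delta_pos":[[5,0.15,0.1],[10,0.15,0.1],[14.5,0.15,0.1],[14.5,0.15,0.1],[14.5,0.15,0.1]],"dr":[[0,0,0],[0,0,0],[0,0,0],[0,0,0],[0,0,0]]}'
python3 -m creep '{"delta_pos":[[0,0,0],[0,0,0],[0,0,0],[0,0,0],[0,0,0]],"dr":[[0,0,0],[0,0,0],[0,0,0],[0,0,0],[0,0,0]]}' -1 30
python3 -m creep '{"delta_pos":[[-4,0,0],[-9,0,0],[-13,0,0],[-13,0,0],[-13,0,0]],"dr":[[0,0,0],[0,0,0],[0,0,0],[0,0,0],[0,0,0]]}'
python3 -c "
from h import *
x,y=rk(0,0)
for z in (.038,): go(x,y,z,91.65)"
```

```text
clock: 18.0
position: [0.5616, -0.0098, 0.0135]
ee_rot: [0.706, -0.009, 0.708, 0.01]
contact_force: [0.9, 0.5, 2.2]
width: 0.0619
clock: 18.5
position: [0.5638, -0.0091, 0.0162]
ee_rot: [0.708, -0.011, 0.706, 0.01]
contact_force: [0.2, -1.6, 7.8]
width: 0.0447
clock: 19.0
position: [0.5622, -0.0084, 0.1453]
ee_rot: [0.707, -0.01, 0.707, 0.011]
contact_force: [-0.1, -0.1, -1.1]
width: 0.0447
t 19.0 dpos cm [ 10.71 -24.11  -7.19] dr [ 0.001  0.    -0.001] jaw 91.7 -> 91.6 q6 -1.74 rows 6
```

```bash
python3 -m creep '{"delta_pos":[[0,-5,-2],[0,-9,-3.5],[0,-13,-5],[0,-17,-6],[0,-21,-7],[0,-24.1,-7.2],[2,-24.1,-7.2],[5,-24.1,-7.2],[5,-24.1,-7.2],[5,-24.1,-7.2]],"dr":[[0,0,0],[0,0,0],[0,0,0],[0,0,0],[0,0,0],[0,0,0],[0,0,0],[0,0,0],[0,0,0],[0,0,0]]}'
python3 -c "
from h import *
x,y=rk(0,0)
for z in (.038,): go(x,y,z,91.65)"
```

```text
clock: 20.0
position: [0.4956, -0.2506, 0.0922]
ee_rot: [0.705, -0.009, 0.709, 0.012]
contact_force: [0.3, 0.8, -1.3]
width: 0.0453
t 20.0 dpos cm [ 5.42 -0.11  0.22] dr [ 0.001 -0.006 -0.003] jaw 91.7 -> 91.6 q6 -2.19 rows 2
```

```bash
python3 -m creep '{"delta_pos":[[2,-0.05,0.1],[4,-0.05,0.1],[4.8,-0.05,0.1],[5.5,-0.05,0.1],[5.5,-0.05,0.1],[5.5,-0.05,0.1]],"dr":[[0,0,0],[0,0,0],[0,0,0],[0,0,0],[0,0,0],[0,0,0]]}'
python3 -m creep '{"delta_pos":[[0,0,0],[0,0,0],[0,0,0]],"dr":[[0,0,0],[0,0,0],[0,0,0]]}' 0.45
python3 -m creep '{"delta_pos":[[-3,0,0],[-7,0,0],[-12,1,0],[-16,5,4],[-20,9,7],[-21,13,10],[-21,17,13],[-21,22,16],[-21,27,18],[-21,27,18]],"dr":[[0,0,0],[0,0,0],[0,0,0],[0,0,0],[0,0,0],[0,0,0],[0,0,0],[0,0,0],[0,0,0],[0,0,0]]}'
python3 -c "
from h import *
d=grab('top')
for L in items(d): print([b[3] for b in L])
C=cloud(d); m=(C[...,2]>.15)&(C[...,2]<.24)&(C[...,1]>.1)&(C[...,0]>.4)&(C[...,0]<.62); p=C[m]; print('handle',len(p),p.mean(0) if len(p) else '')
go(.6642,.1949,.15,91.65)"
```

```text
clock: 20.6
position: [0.4984, -0.2522, 0.0398]
ee_rot: [0.707, -0.011, 0.707, 0.01]
contact_force: [-0.6, 1.3, 3.8]
width: 0.045
clock: 20.9
position: [0.4977, -0.252, 0.0386]
ee_rot: [0.706, -0.01, 0.708, 0.011]
contact_force: [0.3, 0.7, 0.2]
width: 0.0617
clock: 21.9
position: [0.6711, 0.0255, 0.2481]
ee_rot: [0.706, -0.01, 0.708, 0.011]
contact_force: [0.1, 0.4, 0.8]
width: 0.0622
[array([0.6641, 0.1948, 0.054 ])]
[array([ 0.6016, -0.2476,  0.078 ]), array([ 0.5479, -0.25  ,  0.078 ]), array([ 0.4966, -0.2517,  0.078 ])]
[array([ 0.7371, -0.0965,  0.019 ]), array([0.6521, 0.0008, 0.019 ]), array([0.5553, 0.209 , 0.019 ]), array([0.3607, 0.222 , 0.019 ]), array([ 0.2737, -0.0476,  0.019 ])]
handle 90 [0.50626298 0.18739752 0.19790647]
t 21.9 dpos cm [ 9.91 16.19 -0.4 ] dr [ 0.006  0.001 -0.008] jaw 92.0 -> 91.6 q6 -1.67 rows 4
```

```bash
python3 -m creep '{"delta_pos":[[2,5,-0.4],[5,10,-0.4],[8,14,-0.4],[10,16.2,-0.4],[10,16.2,-0.4],[10,16.2,-0.4],[10,16.2,-0.4]],"dr":[[0.003,0,-0.004],[0.003,0,-0.004],[0.003,0,-0.004],[0.003,0,-0.004],[0.003,0,-0.004],[0.003,0,-0.004],[0.003,0,-0.004]]}'
python3 -c "
from h import *
go(.6642,.1949,.0135,91.65)"
```

```text
clock: 22.65
position: [0.6621, 0.184, 0.1494]
ee_rot: [0.707, -0.01, 0.707, 0.008]
contact_force: [0.4, 0.2, -0.4]
width: 0.062
t 22.6 dpos cm [13.58  1.14  0.26] dr [-0.003 -0.001  0.003] jaw 91.5 -> 91.6 q6 -1.42 rows 3
```

```bash
python3 -m creep '{"delta_pos":[[4,1.1,0.2],[8,1.1,0.2],[12,1.1,0.2],[13.5,1.1,0.2],[13.5,1.1,0.2],[13.5,1.1,0.2]],"dr":[[0,0,0],[0,0,0],[0,0,0],[0,0,0],[0,0,0],[0,0,0]]}'
python3 -m creep '{"delta_pos":[[0,0,0],[0,0,0],[0,0,0],[0,0,0],[0,0,0]],"dr":[[0,0,0],[0,0,0],[0,0,0],[0,0,0],[0,0,0]]}' -1 30
python3 -m creep '{"delta_pos":[[-4,0,0],[-9,0,0],[-14,0,0],[-19,0,0],[-21,0,0],[-21,0,0],[-21,0,0]],"dr":[[0,0,0],[0,0,0],[0,0,0],[0,0,0],[0,0,0],[0,0,0],[0,0,0]]}'
python3 -c "
from h import *
x,y=rk(0,-.052)
for z in (.038,): go(x,y,z,91.65)"
```

```text
clock: 23.25
position: [0.6644, 0.1951, 0.0154]
ee_rot: [0.707, -0.01, 0.707, 0.008]
contact_force: [0.9, 0.5, 0.3]
width: 0.0616
clock: 23.75
position: [0.6648, 0.1956, 0.0165]
ee_rot: [0.708, -0.01, 0.706, 0.008]
contact_force: [0.0, -1.9, 6.9]
width: 0.0449
clock: 24.45
position: [0.6625, 0.1962, 0.223]
ee_rot: [0.706, -0.01, 0.708, 0.008]
contact_force: [0.3, -0.8, -2.1]
width: 0.0448
t 24.4 dpos cm [ 18.71 -44.28 -22.81] dr [-0.002 -0.003  0.003] jaw 91.5 -> 91.6 q6 -1.41 rows 11
```

```bash
python3 -m creep '{"delta_pos":[[0,-4.5,0],[0,-9,0],[0,-13.5,0],[0,-18,-2],[0,-21,-5],[0,-24,-9],[0,-27.5,-12],[0,-31,-15],[0,-35,-17],[0,-39,-20]],"dr":[[0,0,0],[0,0,0],[0,0,0],[0,0,0],[0,0,0],[0,0,0],[0,0,0],[0,0,0],[0,0,0],[0,0,0]]}'
python3 -m creep '{"delta_pos":[[1,-4,-2],[3,-5.3,-2.8],[7,-5.3,-2.8],[11,-5.3,-2.8],[13,-5.3,-2.8],[13,-5.3,-2.8],[13,-5.3,-2.8]],"dr":[[0,0,0],[0,0,0],[0,0,0],[0,0,0],[0,0,0],[0,0,0],[0,0,0]]}'
python3 -c "
from h import *
x,y=rk(0,-.052)
for z in (.0395,): go(x,y,z,91.65)"
```

```text
clock: 25.45
position: [0.4716, -0.1994, 0.2224]
ee_rot: [0.705, -0.01, 0.709, 0.009]
contact_force: [1.6, -0.3, -2.0]
width: 0.0447
clock: 26.15
position: [0.4456, -0.2523, 0.094]
ee_rot: [0.705, -0.01, 0.709, 0.009]
contact_force: [0.8, 0.7, -1.1]
width: 0.0446
t 26.1 dpos cm [ 5.45 -0.06  0.02] dr [-0.003 -0.006  0.001] jaw 91.5 -> 91.6 q6 -2.24 rows 2
```

```bash
python3 -m creep '{"delta_pos":[[2,0,0],[4,0,0],[4.8,0,0],[5.4,0,0],[5.4,0,0],[5.4,0,0]],"dr":[[0,0,0],[0,0,0],[0,0,0],[0,0,0],[0,0,0],[0,0,0]]}'
python3 -m creep '{"delta_pos":[[0,0,0],[0,0,0],[0,0,0]],"dr":[[0,0,0],[0,0,0],[0,0,0]]}' 0.45
python3 -m creep '{"delta_pos":[[-3,0,0],[-7,0,0],[-12,1,0],[-18,5,0],[-22,9,0],[-22,13,0.5],[-22,16,1],[-22,20,1],[-22,20,2],[-22,20,2]],"dr":[[0,0,0],[0,0,0],[0,0,0],[0,0,0],[0,0,0],[0,0,0],[0,0,0],[0,0,0],[0,0,0],[0,0,0]]}' 0.35
python3 - <<'E'
from h import *
d=grab('top')
for L in items(d): print([b[3] for b in L])
x0,y0=.58,.39; s=.0005; W,H=280,520
src=np.array([proj(d,[x0-r*s,y0-c*s,.024]) for r,c in((0,0),(0,W),(H,W),(H,0))],np.float32)
M=cv2.getPerspectiveTransform(src,np.array([(0,0),(W,0),(W,H),(0,H)],np.float32))
b=cv2.warpPerspective(d['pixels'],M,(W,H),flags=2)
x0,y0=.70,-.16; W2,H2=280,520
src=np.array([proj(d,[x0-r*s,y0-c*s,.062]) for r,c in((0,0),(0,W),(H,W),(H,0))],np.float32)
M=cv2.getPerspectiveTransform(src,np.array([(0,0),(W,0),(W,H),(0,H)],np.float32))
b2=cv2.warpPerspective(d['pixels'],M,(W,H),flags=2)
cv2.imwrite('pics/blk.png',np.hstack([b,b2]))
go(.461,-.015,.08,91.65)
E
```

```text
clock: 26.75
position: [0.4469, -0.2536, 0.0421]
ee_rot: [0.706, -0.011, 0.708, 0.008]
contact_force: [0.2, -0.2, -1.5]
width: 0.045
clock: 27.05
position: [0.4466, -0.2534, 0.0419]
ee_rot: [0.706, -0.011, 0.708, 0.008]
contact_force: [0.4, 0.6, 0.2]
width: 0.0618
clock: 28.05
position: [0.4626, -0.0515, 0.261]
ee_rot: [0.707, -0.012, 0.707, 0.009]
contact_force: [-0.9, -0.1, 0.3]
width: 0.0579
[]
[array([ 0.6034, -0.2498,  0.078 ]), array([ 0.5481, -0.2577,  0.078 ]), array([ 0.4958, -0.2536,  0.078 ]), array([ 0.4473, -0.2528,  0.078 ])]
[array([ 0.7348, -0.092 ,  0.019 ]), array([0.6557, 0.1139, 0.019 ]), array([0.6495, 0.0012, 0.019 ]), array([0.5682, 0.2118, 0.019 ]), array([0.5385, 0.2461, 0.019 ]), array([0.5014, 0.2463, 0.019 ]), array([0.4364, 0.1265, 0.019 ]), array([0.3606, 0.222 , 0.019 ]), array([0.2669, 0.0798, 0.019 ])]
t 28.1 dpos cm [18.06  3.8   0.05] dr [-0.002 -0.003  0.004] jaw 91.6 -> 91.6 q6 -1.86 rows 4
```

View pics/blk.png

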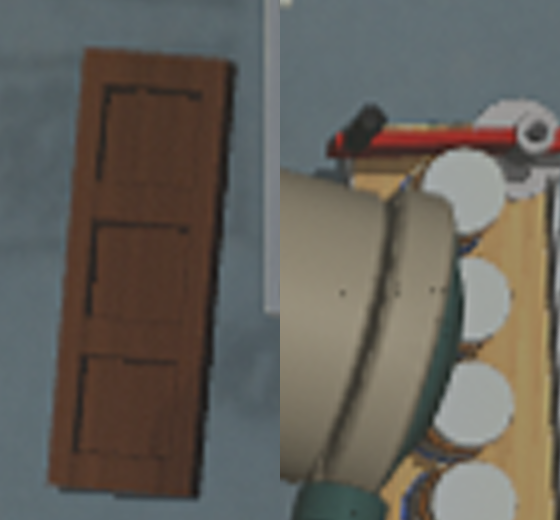

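```bash
python3 -m creep '{"delta_pos":[[4,2,0],[9,3.8,0],[14,3.8,0],[18,3.8,0],[18,3.8,0],[18,3.8,0],[18,3.8,0]],"dr":[[0,0,0.003],[0,0,0.003],[0,0,0.003],[0,0,0.003],[0,0,0.003],[0,0,0.003],[0,0,0.003]]}' 0.3
python3 - <<'E'
from h import *
d=grab('side'); cv2.imwrite('pics/r3.png',cv2.resize(d['pixels'][140:290,280:460],None,fx=4,fy=4,interpolation=2))
go(.461,-.015,.009,91.65)
E
```

```text
clock: 28.8
position: [0.4623, -0.0157, 0.0826]
ee_rot: [0.708, -0.009, 0.707, 0.008]
contact_force: [-0.2, -0.7, 0.6]
width: 0.0556
t 28.9 dpos cm [ 7.39  0.07 -0.16] dr [-0.004  0.002  0.001] jaw 91.4 -> 91.6 q6 -1.78 rows 2
```

View pics/r3.png

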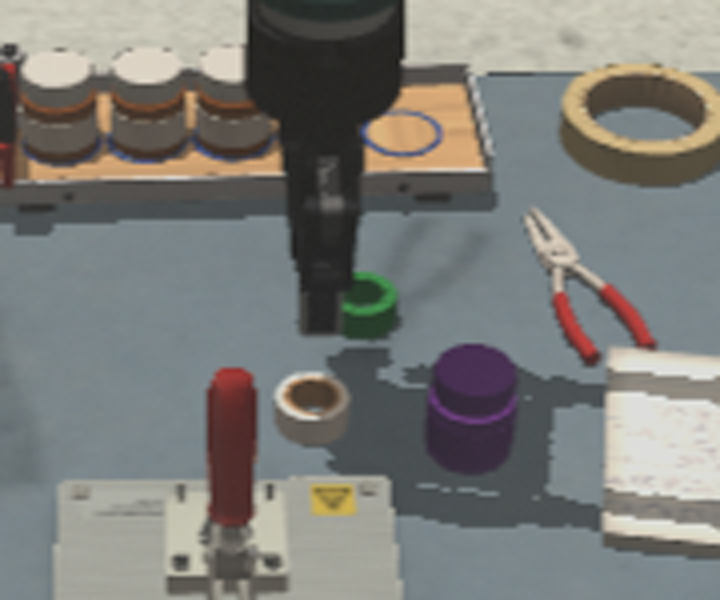

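```bash
python3 -m creep '{"delta_pos":[[3,0.05,-0.15],[6,0.05,-0.15],[7.4,0.05,-0.15],[7.4,0.05,-0.15],[7.4,0.05,-0.15],[7.4,0.05,-0.15]],"dr":[[0,0,0],[0,0,0],[0,0,0],[0,0,0],[0,0,0],[0,0,0]]}'
python3 -m creep '{"delta_pos":[[0,0,0],[0,0,0],[0,0,0],[0,0,0],[0,0,0]],"dr":[[0,0,0],[0,0,0],[0,0,0],[0,0,0],[0,0,0]]}' -1 20
python3 -m creep '{"delta_pos":[[-3,0,0],[-7,0,0],[-7,0,0],[-7,0,0]],"dr":[[0,0,0],[0,0,0],[0,0,0],[0,0,0]]}'
python3 - <<'E'
from h import *
d=grab('side'); cv2.imwrite('pics/r3b.png',cv2.resize(d['pixels'][140:290,280:460],None,fx=4,fy=4,interpolation=2))
go(.461,.32,.30,91.65); go(.444,.3202,.10,91.65)
E
```

```text
clock: 29.45
position: [0.4602, -0.0145, 0.0083]
ee_rot: [0.707, -0.01, 0.707, 0.009]
contact_force: [0.1, 0.1, 0.5]
width: 0.0555
clock: 29.95
position: [0.4596, -0.0144, 0.008]
ee_rot: [0.707, -0.009, 0.707, 0.009]
contact_force: [0.1, -0.9, 6.1]
width: 0.0388
clock: 30.35
position: [0.4594, -0.0142, 0.0778]
ee_rot: [0.707, -0.01, 0.707, 0.009]
contact_force: [-0.3, 0.2, -0.3]
width: 0.0387
t 30.4 dpos cm [-22.34  33.38   1.09] dr [-0.002 -0.003 -0.   ] jaw 91.5 -> 91.6 q6 -1.78 rows 9
t 30.4 dpos cm [-2.33 33.45 -0.55] dr [-0.002 -0.003 -0.   ] jaw 91.5 -> 91.6 q6 -1.78 rows 7
```

View pics/r3b.png

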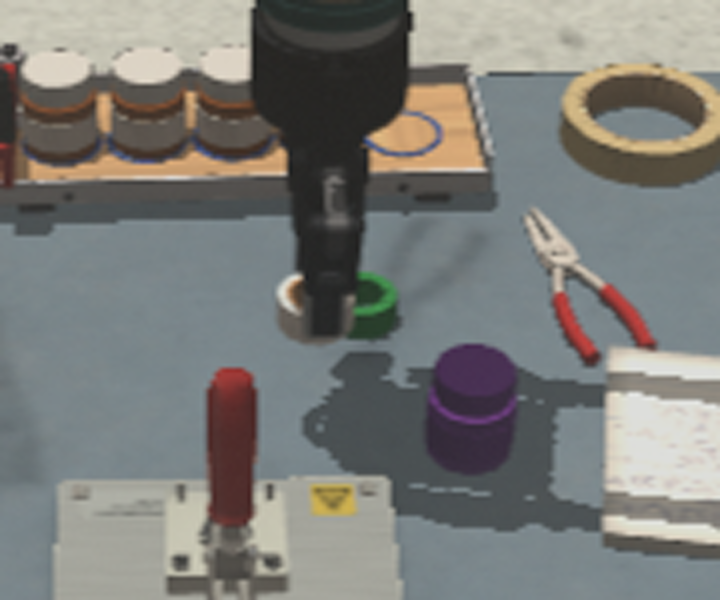

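```bash
python3 -m creep '{"delta_pos":[[-5,0,0],[-10,0,0],[-15,0,0],[-20,3,0],[-22,8,0],[-22,13,0],[-22,18,-0.5],[-22,23,-1],[-22,28,-1],[-22,33,-1]],"dr":[[0,0,0],[0,0,0],[0,0,0],[0,0,0],[0,0,0],[0,0,0],[0,0,0],[0,0,0],[0,0,0],[0,0,0]]}'
python3 -m creep '{"delta_pos":[[0,0.3,0],[4,0.3,0],[9,0.3,0],[14,0.3,0],[19,0.3,0],[20,0.3,0],[20,0.3,0],[20,0.3,0]],"dr":[[0,0,0],[0,0,0],[0,0,0],[0,0,0],[0,0,0],[0,0,0],[0,0,0],[0,0,0]]}'
python3 - <<'E'
from h import *
d=grab('side'); cv2.imwrite('pics/r3c.png',cv2.resize(d['pixels'][260:420,290:460],None,fx=3.5,fy=3.5,interpolation=2))
go(.441,.3202,.0225,91.65)
E
```

```text
clock: 31.4
position: [0.4397, 0.307, 0.2948]
ee_rot: [0.705, -0.01, 0.709, 0.009]
contact_force: [0.5, 0.1, 0.7]
width: 0.0388
clock: 32.2
position: [0.4418, 0.3088, 0.0982]
ee_rot: [0.707, -0.009, 0.707, 0.01]
contact_force: [-0.0, -0.0, -1.0]
width: 0.0386
t 32.2 dpos cm [ 7.64  1.1  -0.11] dr [-0.003  0.001 -0.002] jaw 91.5 -> 91.6 q6 -1.12 rows 2
```

View pics/r3c.png

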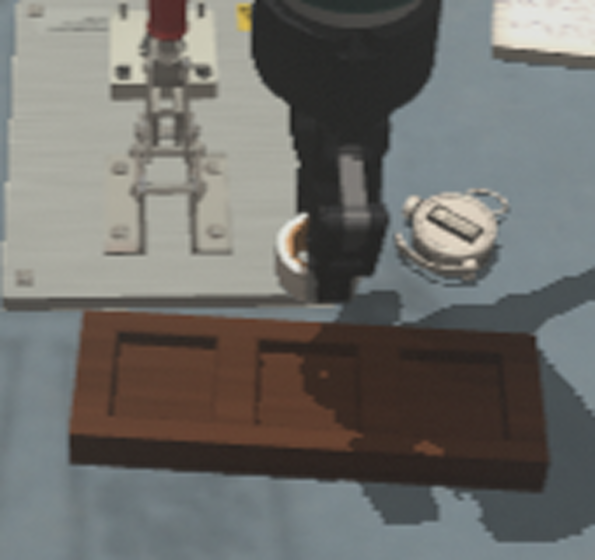

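```bash
python3 -m creep '{"delta_pos":[[2,1.1,-0.1],[4,1.1,-0.2],[6,1.1,-0.2],[6.6,1.1,-0.2],[6.6,1.1,-0.2],[6.6,1.1,-0.2]],"dr":[[0,0,0],[0,0,0],[0,0,0],[0,0,0],[0,0,0],[0,0,0]]}'
python3 - <<'E'
from h import *
d=grab('side'); cv2.imwrite('pics/r3d.png',cv2.resize(d['pixels'][300:420,290:460],None,fx=4,fy=4,interpolation=2))
go(.440,.3202,.0225,91.65)
E
```

```text
clock: 32.85
position: [0.439, 0.3199, 0.0323]
ee_rot: [0.707, -0.009, 0.707, 0.01]
contact_force: [0.1, -0.3, 0.6]
width: 0.0385
t 32.9 dpos cm [0.97 0.02 0.1 ] dr [-0.003 -0.    -0.002] jaw 91.5 -> 91.6 q6 -1.1 rows 1
```

View pics/r3d.png

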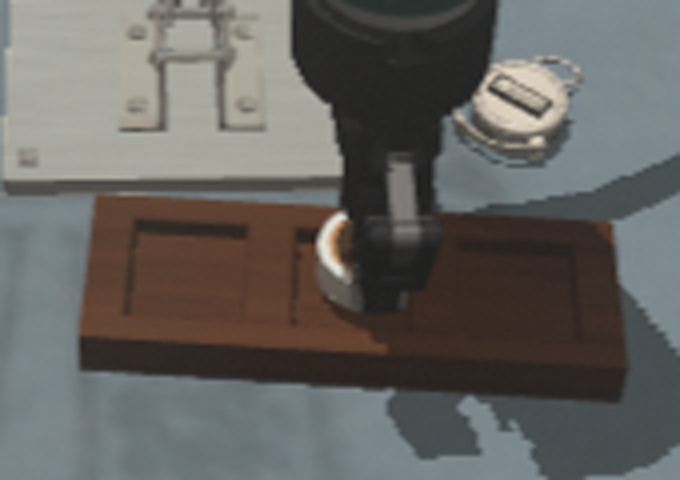

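```bash
python3 - <<'E'
from h import *
d=grab('side'); P=lambda u,v,z: ray(d,u/4+290,v/4+300,z).round(4)
print('pocket mid L/R edges',P(295,275,.024),P(410,275,.024))
print('outer pockets',P(133,270,.024),P(247,270,.024),P(580,290,.024))
print('corners',P(97,197,.024),P(612,222,.024),P(82,340,.024),P(625,370,.024))
print('roll left edge mid z .033',P(317,262,.033))
C=cloud(d); hsv=cv2.cvtColor(d['pixels'],cv2.COLOR_BGR2HSV)
p=C[(C[...,2]>.03)&(C[...,2]<.05)&(abs(C[...,1]-.32)<.04)&(abs(C[...,0]-.445)<.04)&(hsv[...,1]<70)&(hsv[...,2]>120)]; print(len(p),p.min(0),p.max(0))
E
```

```text
pocket mid L/R edges [0.4687 0.3201 0.024 ] [0.4211 0.3209 0.024 ]
outer pockets [0.5358 0.3164 0.024 ] [0.4885 0.3172 0.024 ] [0.352  0.3295 0.024 ]
corners [0.5511 0.2785 0.024 ] [0.333  0.2955 0.024 ] [0.5565 0.3501 0.024 ] [0.3401 0.3678 0.024 ]
roll left edge mid z .033 [0.46   0.3203 0.033 ]
55 [0.44858515 0.3030147  0.0398381 ] [0.45949781 0.33576137 0.04793432]
```

```bash
python3 -m creep '{"delta_pos":[[-0.2,0.05,0.3],[-0.2,0.05,0.5],[0.3,0.05,0.5],[0.7,0.05,0.5],[1.0,0.05,0.5],[1.0,0.05,0.5],[1.0,0.05,0.5]],"dr":[[0,0,0],[0,0,0],[0,0,0],[0,0,0],[0,0,0],[0,0,0],[0,0,0]]}'
python3 -m creep '{"delta_pos":[[0,0,0],[0,0,0],[0,0,0]],"dr":[[0,0,0],[0,0,0],[0,0,0]]}' 0.35
python3 -m creep '{"delta_pos":[[-3,0,0],[-7,0,0],[-12,0,0],[-17,0,0],[-22,0,0],[-27,0,0],[-27,-3,1],[-27,-7,5],[-27,-10,9],[-27,-10,9]],"dr":[[0,0,0],[0,0,0],[0,0,0],[0,0,0],[0,0,0],[0,0,0],[0,0,0],[0,0,0],[0,0,0],[0,0,0]]}'
python3 - <<'E'
from h import *
d=grab('side'); cv2.imwrite('pics/r3e.png',cv2.resize(d['pixels'][240:420,220:460],None,fx=3,fy=3,interpolation=2))
C=cloud(d); hsv=cv2.cvtColor(d['pixels'],cv2.COLOR_BGR2HSV)
p=C[(C[...,2]>.026)&(C[...,2]<.06)&(abs(C[...,1]-.32)<.04)&(abs(C[...,0]-.445)<.04)&(hsv[...,1]<70)&(hsv[...,2]>120)]; print(len(p),p.min(0),p.max(0),np.median(p,0))
d=grab('top')
for b in items(d)[2]: print(b[1],b[3])
go(.6568,.114,.10,91.65)
E
```

```text
clock: 33.65
position: [0.4427, 0.3198, 0.0225]
ee_rot: [0.706, -0.009, 0.708, 0.009]
contact_force: [-2.8, -1.1, 17.4]
width: 0.0388
clock: 33.95
position: [0.4424, 0.3197, 0.0201]
ee_rot: [0.706, -0.009, 0.708, 0.009]
contact_force: [-0.5, 0.8, -0.0]
width: 0.058
clock: 34.95
position: [0.5401, 0.2188, 0.2891]
ee_rot: [0.707, -0.009, 0.708, 0.007]
contact_force: [-0.7, 0.7, -1.2]
width: 0.0576
153 [0.42567321 0.30120952 0.03024691] [0.46397751 0.3400122  0.03673968] [0.44397712 0.32484993 0.03414417]
268 [ 0.7361 -0.0947  0.019 ]
80 [0.6556 0.1137 0.019 ]
77 [0.6494 0.0014 0.019 ]
51 [0.5796 0.1997 0.019 ]
130 [0.544  0.2413 0.019 ]
145 [0.5415 0.1844 0.019 ]
45 [0.5296 0.1388 0.019 ]
t 35.0 dpos cm [ 18.84 -11.    11.84] dr [-0.005 -0.005  0.   ] jaw 91.3 -> 91.6 q6 -1.32 rows 5
```

View pics/r3e.png

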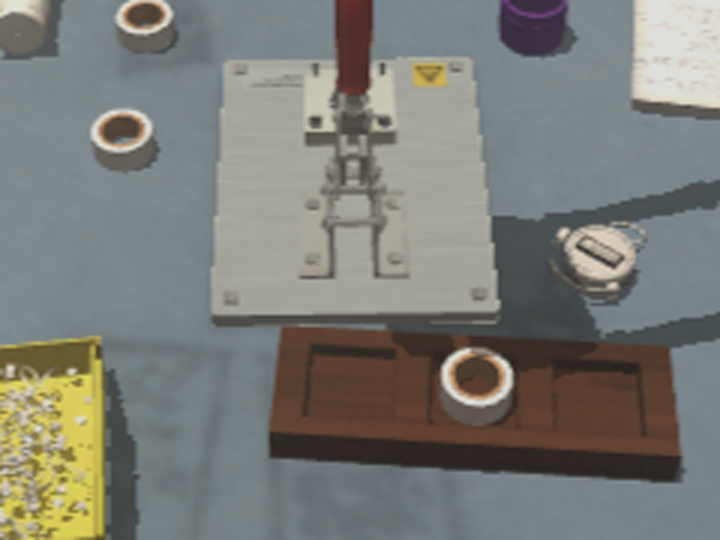

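```bash
python3 -m creep '{"delta_pos":[[2,-4,4],[5,-8,8],[10,-11,11.8],[15,-11,11.8],[18.8,-11,11.8],[18.8,-11,11.8],[18.8,-11,11.8],[18.8,-11,11.8]],"dr":[[0,0,0],[0,0,0],[0,0,0],[0,0,0],[0,0,0],[0,0,0],[0,0,0],[0,0,0]]}' 0.3
python3 -c "
from h import *
go(.6555,.1137,.009,91.65)"
```

```text
clock: 35.85
position: [0.6559, 0.1168, 0.1023]
ee_rot: [0.706, -0.009, 0.708, 0.01]
contact_force: [1.4, 0.2, -0.3]
width: 0.0556
t 35.9 dpos cm [ 9.33 -0.32 -0.02] dr [-0.001 -0.003 -0.001] jaw 91.6 -> 91.6 q6 -1.53 rows 2
```

```bash
python3 -m creep '{"delta_pos":[[4,-0.3,0],[8,-0.3,0],[9.3,-0.3,0],[9.3,-0.3,0],[9.3,-0.3,0],[9.3,-0.3,0]],"dr":[[0,0,0],[0,0,0],[0,0,0],[0,0,0],[0,0,0],[0,0,0]]}'
python3 -m creep '{"delta_pos":[[0,0,0],[0,0,0],[0,0,0],[0,0,0],[0,0,0]],"dr":[[0,0,0],[0,0,0],[0,0,0],[0,0,0],[0,0,0]]}' -1 20
python3 -m creep '{"delta_pos":[[-4,0,0],[-9,0,0],[-14,0,0],[-19,0,0],[-24,0,0],[-27,0,0],[-27,0,0],[-27,0,0]],"dr":[[0,0,0],[0,0,0],[0,0,0],[0,0,0],[0,0,0],[0,0,0],[0,0,0],[0,0,0]]}'
python3 -c "
from h import *
go(.5118,.3154,.10,91.65)"
```

```text
clock: 36.45
position: [0.6582, 0.1129, 0.0118]
ee_rot: [0.708, -0.009, 0.706, 0.01]
contact_force: [0.1, -1.0, 0.7]
width: 0.0549
clock: 36.95
position: [0.6576, 0.1126, 0.0112]
ee_rot: [0.707, -0.009, 0.707, 0.009]
contact_force: [0.1, 0.2, 5.2]
width: 0.0385
clock: 37.75
position: [0.657, 0.1124, 0.2802]
ee_rot: [0.707, -0.009, 0.707, 0.009]
contact_force: [-0.1, 0.1, -0.3]
width: 0.0385
t 37.8 dpos cm [ 18.04  20.67 -13.97] dr [-0.003 -0.001 -0.   ] jaw 91.5 -> 91.6 q6 -1.53 rows 7
```

```bash
python3 -m creep '{"delta_pos":[[0,3.5,-2.5],[0,7,-5],[0,11,-7.5],[0,14.5,-10],[0,18,-12],[0,20.7,-13.8],[3,20.7,-13.8],[8,20.7,-13.8],[13,20.7,-13.8],[17,20.7,-13.8]],"dr":[[0,0,0],[0,0,0],[0,0,0],[0,0,0],[0,0,0],[0,0,0],[0,0,0],[0,0,0],[0,0,0],[0,0,0]]}'
python3 -m creep '{"delta_pos":[[1,0,0],[1,0,0],[1,0,0]],"dr":[[0,0,0],[0,0,0],[0,0,0]]}'
python3 -c "
from h import *
go(.5135,.3154,.036,91.65)"
```

```text
clock: 38.75
position: [0.5102, 0.3147, 0.1049]
ee_rot: [0.704, -0.01, 0.71, 0.009]
contact_force: [0.1, 0.7, -0.1]
width: 0.0388
clock: 39.05
position: [0.5142, 0.3162, 0.1006]
ee_rot: [0.707, -0.009, 0.707, 0.01]
contact_force: [1.0, -0.0, 0.5]
width: 0.0385
t 39.0 dpos cm [ 6.46 -0.09 -0.07] dr [-0.003 -0.001 -0.001] jaw 91.5 -> 91.6 q6 -1.16 rows 2
```

Lower to just above the mouth and check the roll edge against the pocket from the side view.

```bash
python3 -m creep '{"delta_pos":[[3,-0.1,-0.05],[6.3,-0.1,-0.05],[6.3,-0.1,-0.05],[6.3,-0.1,-0.05]],"dr":[[0,0,0],[0,0,0],[0,0,0],[0,0,0]]}'
cat >> h.py <<'E'
def rollpts(x,y,zlo=.026,zhi=.06):
    d=grab('side'); C=cloud(d); hsv=cv2.cvtColor(d['pixels'],cv2.COLOR_BGR2HSV)
    p=C[(C[...,2]>zlo)&(C[...,2]<zhi)&(abs(C[...,1]-y)<.035)&(abs(C[...,0]-x)<.035)&(hsv[...,1]<70)&(hsv[...,2]>120)]
    print(len(p),p.min(0).round(4),p.max(0).round(4),np.median(p,0).round(4))
E
python3 -c "
from h import *
rollpts(.5118,.3154)
go(.5135,.3154,.0255,91.65)"
```

```text
clock: 39.45
position: [0.5137, 0.3153, 0.0383]
ee_rot: [0.707, -0.009, 0.707, 0.01]
contact_force: [1.2, 0.0, -0.2]
width: 0.0386
42 [0.5243 0.3014 0.0411] [0.5327 0.3304 0.0501] [0.5294 0.318  0.0471]
t 39.5 dpos cm [ 1.34 -0.02 -0.08] dr [-0.003  0.001 -0.002] jaw 91.5 -> 91.6 q6 -1.16 rows 1
```

```bash
python3 -m creep '{"delta_pos":[[0.5,0,-0.05],[1.0,0,-0.05],[1.35,0,-0.05],[1.35,0,-0.05],[1.35,0,-0.05]],"dr":[[0,0,0],[0,0,0],[0,0,0],[0,0,0],[0,0,0]]}'
python3 -m creep '{"delta_pos":[[0,0,0],[0,0,0],[0,0,0]],"dr":[[0,0,0],[0,0,0],[0,0,0]]}' 0.35
python3 -m creep '{"delta_pos":[[-3,0,0],[-7,0,0],[-12,0,0],[-17,0,1],[-22,0,4],[-27,-2,7],[-27,-6,10],[-27,-11,11],[-27,-15,12],[-27,-20,12]],"dr":[[0,0,0],[0,0,0],[0,0,0],[0,0,0],[0,0,0],[0,0,0],[0,0,0],[0,0,0],[0,0,0],[0,0,0]]}'
python3 -m creep '{"delta_pos":[[1,-4,0.5],[4,-8,0.5],[9,-11.5,0.5],[14,-11.5,0.5],[14,-11.5,0.5],[14,-11.5,0.5]],"dr":[[0,0,0],[0,0,0],[0,0,0],[0,0,0],[0,0,0],[0,0,0]]}' 0.3
python3 -c "
from h import *
rollpts(.5118,.3154);rollpts(.649,.0014,.01,.03)
go(.6496,.0014,.009,91.65)"
```

```text
clock: 40.0
position: [0.5125, 0.3151, 0.0252]
ee_rot: [0.707, -0.009, 0.707, 0.01]
contact_force: [-2.4, -1.8, 11.9]
width: 0.0389
clock: 40.3
position: [0.5118, 0.3147, 0.0227]
ee_rot: [0.706, -0.009, 0.708, 0.009]
contact_force: [-0.7, -0.6, -0.1]
width: 0.0577
clock: 41.3
position: [0.6393, 0.1197, 0.2916]
ee_rot: [0.706, -0.009, 0.708, 0.009]
contact_force: [0.0, -0.7, -0.5]
width: 0.058
clock: 41.9
position: [0.6442, 0.0068, 0.1506]
ee_rot: [0.704, -0.009, 0.71, 0.009]
contact_force: [-0.9, 0.5, 0.4]
width: 0.0557
161 [0.493  0.2912 0.0264] [0.5312 0.336  0.0375] [0.5109 0.3186 0.0343]
84 [ 0.6316 -0.0187  0.015 ] [0.6696 0.0222 0.0247] [0.6494 0.0038 0.0203]
t 42.0 dpos cm [14.56 -0.6   0.24] dr [-0.002  0.001  0.   ] jaw 91.6 -> 91.6 q6 -1.69 rows 3
```

```bash
python3 -m creep '{"delta_pos":[[4,-0.6,0.2],[9,-0.6,0.2],[13,-0.6,0.2],[14.4,-0.6,0.2],[14.4,-0.6,0.2],[14.4,-0.6,0.2]],"dr":[[0,0,0],[0,0,0],[0,0,0],[0,0,0],[0,0,0],[0,0,0]]}'
python3 -m creep '{"delta_pos":[[0,0,0],[0,0,0],[0,0,0],[0,0,0],[0,0,0]],"dr":[[0,0,0],[0,0,0],[0,0,0],[0,0,0],[0,0,0]]}' -1 20
python3 -m creep '{"delta_pos":[[-4,0,0],[-9,0,0],[-14,0,0],[-19,0,0],[-24,0,0],[-28,0,0],[-28,0,0],[-28,0,0]],"dr":[[0,0,0],[0,0,0],[0,0,0],[0,0,0],[0,0,0],[0,0,0],[0,0,0],[0,0,0]]}'
python3 -c "
from h import *
go(.377,.3254,.10,91.65)"
```

```text
clock: 42.6
position: [0.6496, 0.0009, 0.0112]
ee_rot: [0.708, -0.01, 0.706, 0.009]
contact_force: [-0.4, -0.6, -0.5]
width: 0.0552
clock: 43.1
position: [0.6495, 0.0007, 0.0117]
ee_rot: [0.708, -0.009, 0.706, 0.009]
contact_force: [1.2, 1.0, 5.9]
width: 0.0385
clock: 43.9
position: [0.6481, 0.0006, 0.2907]
ee_rot: [0.707, -0.009, 0.707, 0.009]
contact_force: [0.7, -0.4, -1.8]
width: 0.0388
t 43.9 dpos cm [ 19.03  33.19 -26.27] dr [-0.003  0.001  0.   ] jaw 91.5 -> 91.6 q6 -1.7 rows 10
```

```bash
python3 -m creep '{"delta_pos":[[0,3,-3.5],[0,6,-7],[0,9,-10.5],[0,13,-13.5],[0,17,-16.5],[0,21,-19],[0,25,-21],[0,29,-23.5],[0,33,-26.2],[0,33.2,-26.2]],"dr":[[0,0,0],[0,0,0],[0,0,0],[0,0,0],[0,0,0],[0,0,0],[0,0,0],[0,0,0],[0,0,0],[0,0,0]]}'
python3 -m creep '{"delta_pos":[[4,0,0],[9,0,0],[14,0,0],[19,0,0],[22,0,0],[22,0,0],[22,0,0]],"dr":[[0,0,0],[0,0,0],[0,0,0],[0,0,0],[0,0,0],[0,0,0],[0,0,0]]}'
python3 -c "
from h import *
go(.377,.3254,.038,91.65)"
```

```text
clock: 44.9
position: [0.3725, 0.329, 0.2875]
ee_rot: [0.704, -0.011, 0.71, 0.012]
contact_force: [0.5, -1.2, -0.4]
width: 0.0388
clock: 45.6
position: [0.3765, 0.325, 0.0688]
ee_rot: [0.705, -0.01, 0.709, 0.009]
contact_force: [0.6, 0.5, 0.5]
width: 0.0386
t 45.6 dpos cm [3.08 0.05 0.06] dr [-0.003 -0.005  0.001] jaw 91.5 -> 91.6 q6 -1.03 rows 1
```

```bash
python3 -m creep '{"delta_pos":[[2,0.05,0],[3,0.05,0],[3,0.05,0],[3,0.05,0]],"dr":[[0,0,0],[0,0,0],[0,0,0],[0,0,0]]}'
python3 -c "
from h import *
rollpts(.377,.3254)
go(.377,.3254,.0255,91.65)"
```

```text
clock: 46.0
position: [0.3772, 0.3265, 0.0403]
ee_rot: [0.707, -0.009, 0.708, 0.01]
contact_force: [-0.0, -0.1, 0.0]
width: 0.0386
64 [0.3814 0.2965 0.0269] [0.3985 0.3431 0.0513] [0.3933 0.3262 0.0487]
t 46.0 dpos cm [ 1.5  -0.12 -0.04] dr [-0.003 -0.001 -0.001] jaw 91.5 -> 91.6 q6 -1.03 rows 1
```

```bash
python3 -m creep '{"delta_pos":[[0.5,-0.1,-0.15],[1.0,-0.1,-0.15],[1.45,-0.1,-0.15],[1.45,-0.1,-0.15],[1.45,-0.1,-0.15]],"dr":[[0,0,0],[0,0,0],[0,0,0],[0,0,0],[0,0,0]]}'
python3 -m creep '{"delta_pos":[[0,0,0],[0,0,0],[0,0,0]],"dr":[[0,0,0],[0,0,0],[0,0,0]]}' 0.35
python3 -m creep '{"delta_pos":[[-3,0,0],[-7,0,0],[-12,0,0],[-17,0,0],[-22,0,0],[-22,0,-5],[-22,0,-10],[-22,0,-14],[-22,0,-14],[-22,0,-14]],"dr":[[0,0,0],[0,0,0],[0,0,0],[0,0,0],[0,0,0],[0,0,0],[0,0,0],[0,0,0],[0,0,0],[0,0,0]]}'
python3 - <<'E'
from h import *
for p in((.5118,.3152),(.4445,.3203),(.377,.3254)): rollpts(*p)
d=grab('top'); s=grab('side')
for L in items(d): print([b[3] for b in L])
J=items(d)[1]
for b in J:
    v=b[3][:2]-C3; print('jar rack',(v@RX).round(4),(v@RY).round(4))
C=cloud(d)
p=C[150:230,380:470].reshape(-1,3); p=p[(p[:,2]>.1)&(p[:,2]<.115)&(p[:,0]>.58)]; m=p.mean(0)[:2]-C3; print('post',len(p),(m@RX,m@RY))
cv2.imwrite('pics/end.png',np.hstack([cv2.resize(d['pixels'][120:320,140:460],(480,300),interpolation=2),cv2.resize(s['pixels'][130:420,180:470],(300,300))]))
E
```

```text
clock: 46.55
position: [0.3749, 0.3252, 0.0249]
ee_rot: [0.706, -0.009, 0.708, 0.009]
contact_force: [-1.5, 0.4, 3.9]
width: 0.0387
clock: 46.85
position: [0.375, 0.3251, 0.0246]
ee_rot: [0.706, -0.009, 0.708, 0.009]
contact_force: [0.2, -0.8, -0.2]
width: 0.0575
clock: 47.85
position: [0.2353, 0.3215, 0.2454]
ee_rot: [0.706, -0.01, 0.708, 0.01]
contact_force: [0.8, 0.4, 0.9]
width: 0.0574
159 [0.4929 0.2908 0.0262] [0.5312 0.3347 0.0377] [0.5118 0.3175 0.0343]
154 [0.4255 0.2969 0.0273] [0.4639 0.3403 0.0378] [0.4439 0.3236 0.0345]
163 [0.3574 0.2995 0.0261] [0.3954 0.3456 0.0378] [0.3765 0.3283 0.0346]
[]
[array([ 0.6016, -0.2476,  0.078 ]), array([ 0.548, -0.25 ,  0.078]), array([ 0.4966, -0.2519,  0.078 ]), array([ 0.4474, -0.2528,  0.078 ])]
[array([ 0.7357, -0.0916,  0.019 ]), array([0.563 , 0.1475, 0.019 ]), array([0.5576, 0.1938, 0.019 ]), array([0.4326, 0.0698, 0.019 ]), array([0.3606, 0.2219, 0.019 ])]
jar rack -0.0009 0.1042
jar rack -0.0 0.0505
jar rack 0.0004 -0.0009
jar rack -0.0001 -0.0501
post 23 (np.float64(-0.05061676630848781), np.float64(0.13506866888576718))
```

View pics/end.png

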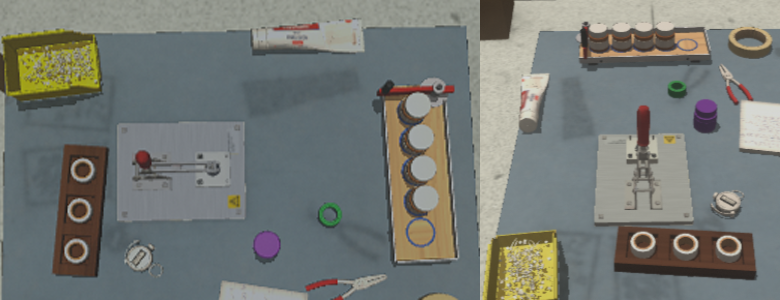

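```bash
python3 -c "
from h import *
print(manip.sign_off())"
```

```text
the job is handed in; nothing more can be done
None
```

The job is done and handed in at about 48 s of the 210 s. No verdict was reported.

- **End arm:** I led the red arm by its post to the hard stop, where it pushed back with about 11 N. The last check put the post at rack (-51, 135) mm, about where it belongs when the arm is square across the end. I took the click from reaching the stop rather than from a separate reading.
- **Jars:** Four jars were present. All stand upright on circles 1 to 4 with no gap, with centres within about 2 mm of the circles in the last top view.
- **Rolls:** Three rolls were present, and all lie flat, one in each pocket. Their tops measure 34 mm, against the expected 33 mm.
- **Left alone:** The tally counter did not move, and the purple and green look-alikes were not touched.

One thing did not go to plan: I took hold of the first jar about 9 mm off centre. I re-gripped it before lifting, and it ended within about 1 mm of circle 1. I saw no sign of anything being knocked aside.

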